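# Hook and snap the gear-case cover onto a sewing-machine bed

## Robot

A 6-joint arm with a two-finger parallel gripper is mounted at the origin on the work surface. World frame = base frame: x ahead of the robot, y to its left, z up, the work surface at z = 0. Lengths are in m, angles in rad, forces in N, time in s.
With the tool pointing down it reaches from about 0.425 to 0.95 m from the base axis. Payload 14.7 kg.
Tool frame: the origin (TCP) lies between the finger pads; the fingertips stand 8 mm ahead of it and the grasp point (between the pads) lies 11 mm behind it; z points along the fingers, y is the line along which they close (so a half turn about z gives the same grasp; the last joint's range is limited). The gripper opens to 85 mm and grips with 20 to 120 N. Pads are 22 mm wide; open, the fingers measure 114 mm over their backs; the gripper's body (76 mm by 85 mm) begins 54 mm behind the grasp point. The pads swing forward as they close: fully open they stand 13 mm farther back than shut.
Start: joints at [-1.223, 0.48, 1.596, -0, 1.065, -0.047], TCP at [0.25, -0.6, 0.208] pointing down, gripper open.
Joint ranges: [-2.75, 2.75], [-0.82, 2.05], [0.23, 2.67], [-1.56, 4.7], [0.09, 2.69], [-2.92, 2.92]. Speed limits (rad/s): [1.89, 1.89, 2.39, 3.01, 3.01, 3.01].

## Interface

Orientations are given as a 3x3 rotation matrix whose columns are the frame's x, y, z axes.
In Python, from workcell import * gives the robot as it stands.
- The arm moves only by the tool jog_arm, never from a script. Its argument "rows" is a list of rows, each an object of numbers: "tx", "ty", "tz": the shift along the tool's x, y, z normalised to -1 to 1, where 1 is 0.5 m; "rx", "ry", "rz": the turn, a rotation vector about the tool's x, y, z normalised to -1 to 1, where 1 is 180 degrees; "gripper": the gripper's target within -1 to 1 (fully open at 1, half-way at 0, shut at -1). In form: [{"tx": .., "ty": .., "tz": .., "rx": .., "ry": .., "rz": .., "gripper": ..}, ...]. A call has 1 to 5 rows; each row is the pose to reach, as a shift and turn from the pose commanded when the call began, along the tool's axes at that moment, turning the shorter way round; what a row does not reach only later rows make up. A row lasts 1/10 s, in which the tool goes at most 50 mm and 8.59 degrees, less where a joint would pass 70% of its speed; a pose out of reach is approached as far as the arm can. A call with a number of a shift or a turn outside -1 to 1 is refused whole. A call with a gripper value outside its range is refused whole. The fingers move at their own pace and stop on an object; "newtons" is the grip in N (left out, the last holds). Time passes only in rows, so rows that repeat a pose let the fingers close. It gives the time, the measured TCP pose, the force, the opening and the grip force at its end, in the units of the state.
- observe(): the state, without advancing time (a new reading comes with each control period).
- read_camera(name): name is "scene" or "top"; returns (picture, depth): 420x560x3 uint8, red, green, blue; 420x560 float32, m along the optical axis (not along the pixel's ray), 0 where there is no reading.
- get_calibration(name): a dict with "vfov" (degrees; the focal length in pixels is half the picture's height over the tangent of half this angle, whatever the lens; pixels are square), "cx", "cy" (the principal point, pixels), "dist_coeffs" ([k1, k2, p1, p2, k3] as OpenCV has them; the pictures are not rectified), "origin" and "attitude" of the camera in the world. Camera axes: x right, y up, looking along -z (the intrinsics and any distortion apply to the point x, -y, -z); pixel columns grow to the right and rows downward; lengths in m; the calibration is good to about 2 mm. A picture is of the moment at which its call begins. get_calibration takes no time and is no camera call.
- job_done(): hands the job in; it is judged then, once.
Trained networks look in the newest picture that a camera, given by its name, has taken for a name from the list of things; names that differ only in an ending like _2 or _b are one class to them, and where a whole thing is asked for, a point or a joint stands for the part that bears it (a point fixed in the world has none). Each returns a list of dicts, best first, with "conf" (0 to 1); they miss things now and then, are a little off and sometimes report something else, mostly with a low value. They report only what shows in the picture. A call takes as long as a camera call.
- recognise(label, camera): "box" ([left, top, right, bottom] in pixels, round what is visible of it).
- pinpoint(label, camera): "xy" ([column, row] in pixels: a listed point, or the origin of a listed thing).
The state is a dict: "t": time; "joint_positions": joint angles; "joint_velocities": joint speeds; "tau": joint torques, N m; "position": TCP position; "eef_rot": TCP orientation; "contact_force": force on the tool from outside, world axes, zero at the start; "ft_torque": the same for the moment, N m; "finger_gap": finger opening in m; "gripper_force": force on a finger pad.
Only numpy, scipy, OpenCV 4.12 (cv2) and the standard library are available. Lean on these libraries where they do the work, as an engineer would, in place of code of your own. Each camera call takes 0.05 s, during which the arm holds its last target. There are 200 camera calls.

## Task

Put the yellow cover back on the open gear case of the green sewing-machine bed: hold it tilted, hook its bare steel lip fully under the ledge of the aluminium frame, then swing it down until the red spring catch snaps over its other end and it lies flat and fully home. Work gently, feeling for the frame's stop and seat instead of forcing anything or letting the cover drop, do not disturb the other things on the bench, and leave the cover released.

Things in the scene. Friction and masses are not known exactly. Their poses are not given: they have to be found in the camera images.
- bed: Green sewing-machine bed, fixed: 196 mm (x), y from -62 to +98 mm, 40 mm high, gear pocket in its top. Origin on the bench under the pocket; +x runs from hook ledge to red catch. On it an aluminium frame 154 x 100 mm (x, y), level, parallel to the bed, centred in y, but up to 14 mm off either way along x (slots) and raised by 0 to 12 mm (shims). Neither is measured: feel for them.
- seat_mid (a point): Point of the bed, 52 mm above its origin: middle of the frame's flat shelf, on which the cover comes to lie, if the frame were neither shifted nor raised. Axes as the bed's. Side walls inside at y -46 and +46 mm, 6 mm higher than the shelf. From the stop under the ledge to the end wall there is 133 mm for the 130 mm cover. Ledge, stop, shelf, walls and catch shift and rise as one.
- ledge_mid (a point): Point of the bed where the ledge's lower inner edge would be with no shift and no shims. The ledge spans the frame's width, 4 mm thick, underside 11 mm above the shelf, and reaches 12 mm from its upright stop face, which lies 12 mm from here towards -x. Axes as the bed's. About 20 degrees of tilt, lip edge down near the shelf, fits under it and clears the catch.
- end_mid (a point): Point of the bed where the inner top edge of the frame's end wall would be with no shift and no shims. The wall is 10 mm higher than the shelf, too high to slide the cover in level. The red catch, 28 mm wide, stands in its middle, 29 mm higher than the shelf, its nose reaching 6.7 mm in over the cover, underside 7.5 mm above the shelf.
- catch (a joint): Red spring catch, angle in rad: 0 at rest, grows as it is pushed outward, at most 0.35. The cover's plain end coming down pushes it back about 0.1, then it springs back to nearly 0 over the cover. Pressing the cover's grip block down with about 5 to 11 N snaps it; the catch itself need not be touched.
- grip (a point): Centre of the black grip block on the loose cover, 20 mm above the cover's underside. Axes: z up, -x to the lip. Block 14 mm (x) by 46 (y), from 6 to 34 mm above the underside. Cover about 0.26 kg, 130 mm long (x), 86 wide, yellow, 6 mm thick; its first 16 mm are the bare steel lip, 4 mm thick. Plain end 53 mm from here in x, lip edge 77 mm. Starts flat on the bench.
- lip (a point): Middle of the free edge of the cover's lip, at its underside: 77 mm from the grip block's centre towards -x of the cover and 20 mm below it. Axes as the cover's. Fully home, it stands against the stop or up to 3 mm from it, on the shelf.

How it is judged:
On the way, in this order (a step that is already met when the one before it is completed fails the run):
1. the cover is hooked: tilted at least 5 degrees, its lip under the ledge and near the stop (x of lip in the frame of frame below -0.058 m and z of lip in the frame of frame between 0.009 and 0.0185 m and angle between grip's own z axis and vertical above 0.087 rad), for 0.1 s.
2. the cover is swung down flat on its seat with the catch over it (x of lip in the frame of frame between -0.068 and -0.058 m and z of lip in the frame of frame between 0.009 and 0.0185 m and angle between the z axis of grip and the z axis of bed, either way round below 0.025 rad and angle between grip's own z axis and vertical below 0.1 rad and z of grip in the frame of frame below 0.034 m and value of joint catch below 0.03 rad), for 0.2 s.
At the end, for the whole second after the job is handed in: The cover lies at rest in the frame: its lip edge at least 5 mm under the ledge, flat to the bed within 1.4 degrees, its grip no more than 2 mm above its seated height, painted side up, the catch back within 0.03 rad of rest (all of step 2 and linear speed of cover below 0.01 m/s); the robot touches nothing.
It fails at once if the cover is forced against the stop, ledge, walls or catch with more than 25 N (contact force between cover and rim above 25 N).
It fails at once if the cover is pressed or struck on the frame with more than 80 N (the small blow of the snap itself stays below) (contact force between cover and frame above 80 N).
It fails at once if the cover is dropped or flung (turns faster than 5 rad/s; the last small snap stays below) (angular speed of cover above 5 rad/s).
It fails at once if the arm or fingers push the frame or the bed with more than 20 N (contact force between any of the arm, the fingers and frame above 20 N or contact force between any of the arm, the fingers and bed above 20 N).
It fails at once if another thing on the bench or bed is moved more than 30 mm (distance of any of bobbin, oil_bottle, screwdriver, wrench, mug, handwheel, blank_plate from where it was at the start of the episode above 0.03 m).
It also fails if it takes over 54 s, if anything falls off the work surface, if the arm or the gripper's body presses on something with over 40 N, if the wrist force passes 120 N, or if a joint passes its speed limit or range.

## Working session

There is one attempt and no reset: what is moved stays moved. The work goes in short steps, Python scripts to look and compute and a tool call to move; the robot and the scene stay as the last step left them, time stands still between calls to the robot, and variables do not carry over. Pictures are saved under pics/ and viewed, at most 10 in all, crops included, and the job is handed in when it is done.

Besides the shell and the picture viewer there is one more tool, called after "Request:" as name(argument=value, ...), one argument or row to a line, values as JSON. jog_arm: Moves the arm, as the interface text tells. Scaled input: -1 to 1 covers 0.5 m each way for a shift and 180 degrees each way for a turn. Its arguments: {"type":"object","properties":{"rows":{"type":"array"},"newtons":{"type":"number"}},"required":["rows"]}

```bash
ls; mkdir -p pics; cat > h.py <<'E'
from workcell import *
import numpy as np, cv2
def cal(n):
    c=get_calibration(n); f=210/np.tan(np.radians(c["vfov"])/2)
    return c,np.array([[f,0,c["cx"]],[0,f,c["cy"]],[0,0,1.]]),np.array(c["dist_coeffs"],float),np.array(c["origin"]),np.array(c["attitude"]).reshape(3,3)
def ray(n,xy):
    c,K,d,o,R=cal(n); u=cv2.undistortPoints(np.array([[xy]],float),K,d)[0,0]
    return o,R@np.array([u[0],-u[1],-1.])
def atz(n,xy,z):
    o,r=ray(n,xy); return o+r*(z-o[2])/r[2]
def atd(n,xy,dep):
    o,r=ray(n,xy); return o+r*dep
def cloud(n,dep):
    c,K,d,o,R=cal(n); v,u=np.mgrid[:420,:560]
    p=cv2.undistortPoints(np.stack([u.ravel(),v.ravel()],1).astype(float)[:,None],K,d)[:,0]
    r=np.c_[p[:,0],-p[:,1],-np.ones(len(p))]@R.T
    return (o+r*dep.reshape(-1,1)).reshape(420,560,3)
E
python3 - <<'E'
from h import *
for n in("scene","top"):
    p,d=read_camera(n); cv2.imwrite(f"pics/{n}0.png",p[:,:,::-1]); np.savez(f"{n}0.npz",p=p,d=d)
    print(n,cal(n)[3])
    for l in("grip","lip","seat_mid","ledge_mid","end_mid","bed"):
        for q in pinpoint(l,n)[:2]:
            x=q["xy"]; dd=d[min(419,max(0,int(round(x[1])))),min(559,max(0,int(round(x[0]))))]
            print(l,np.round(x,1),round(q["conf"],2),np.round(atd(n,x,dd),3))
print(observe())
E
```

```text
pics
scene [1.08165089 0.44118181 0.50667409]
lip [375.6 277.5] 0.59 [0.518 0.181 0.001]
seat_mid [236.4 192.9] 0.75 [ 0.481 -0.18   0.021]
ledge_mid [255.9 177.9] 0.82 [ 0.459 -0.141  0.061]
end_mid [208.  194.8] 0.71 [ 0.582 -0.154  0.071]
bed [238.1 207.9] 0.96 [ 0.547 -0.11   0.041]
top [ 0.46687993 -0.00270476  0.78211473]
grip [201.9 199.6] 0.86 [0.588 0.15  0.035]
lip [187.6 236.3] 0.83 [ 0.523  0.182 -0.001]
seat_mid [372.2 241.7] 0.77 [ 0.513 -0.163  0.02 ]
ledge_mid [365.5 270.5] 0.76 [ 0.46  -0.142  0.06 ]
end_mid [381.2 206.5] 0.63 [ 0.571 -0.17   0.07 ]
bed [363.2 243. ] 0.93 [ 0.511 -0.149  0.005]
{'t': 0.7, 'joint_positions': array([-1.22259695e+00,  4.80175242e-01,  1.59630852e+00, -5.07078655e-05,
        1.06509257e+00, -4.66099153e-02]), 'joint_velocities': array([ 1.51690915e-03,  6.56806637e-04,  8.56824420e-04, -8.73700249e-05,
        1.34744290e-03,  1.93090679e-03]), 'tau': array([ 1.10885616e-03, -9.50260735e+01, -4.30584633e+01, -3.24521097e-04,
        7.50553154e-04, -1.37275885e-05]), 'position': array([ 0.25000583, -0.59999029,  0.20780945]), 'eef_rot': array([[ 9.23060486e-01,  3.84654829e-01, -3.61292774e-05],
       [ 3.84654828e-01, -9.23060487e-01, -3.04796809e-05],
       [-4.50736649e-05,  1.42372881e-05, -9.99999999e-01]]), 'contact_force': array([-0.18157972, -0.0138745 ,  0.53598799]), 'ft_torque': array([-0.01946006,  0.01711304, -0.0053802 ]), 'gripper_force': 0.0, 'finger_gap': 0.08566253318719565}
```

```bash
python3 - <<'E'
from h import *
import cv2
z=np.load("top0.npz"); p,d=z["p"],z["d"]; C=cloud("top",d)
hsv=cv2.cvtColor(p,cv2.COLOR_RGB2HSV)
def rep(name,m):
    m=m&(d>0); n,l,s,c=cv2.connectedComponentsWithStats(m.astype(np.uint8))
    for i in np.argsort(-s[1:,4])[:3]+1:
        P=C[l==i]
        if len(P)<20: continue
        zz=np.median(P[:,2]); r=cv2.minAreaRect(P[:,:2].astype(np.float32)*1000)
        print(name,len(P),"z",np.round(np.percentile(P[:,2],[5,50,95]),4),"rect",np.round(r[0],1),np.round(r[1],1),round(r[2],1),"mean",np.round(P.mean(0),4))
H,S,V=[hsv[...,i].astype(int) for i in range(3)]
ok=(S>90)&(V>60)
rep("yellow",ok&(H>18)&(H<35))
rep("red",ok&((H<8)|(H>172)))
rep("green",ok&(H>40)&(H<90))
rep("black",(V<60)&(C[...,2]>.02)&(C[...,2]<.05))
rep("alu",(S<50)&(C[...,2]>.045)&(C[...,2]<.085)&(C[...,1]<0))
a=cv2.resize(p,(800,600)); cv2.imwrite("pics/t.png",a[:,:,::-1])
E
```

```text
yellow 2532 z [0.0029 0.0053 0.0077] rect [591.9 153.2] [ 89.7 114.1] 67.3 mean [0.5903 0.1518 0.0056]
yellow 302 z [0.0189 0.0211 0.0232] rect [ 489.6 -143.9] [35.4 40. ] 73.9 mean [ 0.4887 -0.1423  0.0211]
yellow 45 z [0.0244 0.0288 0.0318] rect [ 548.1 -144.4] [14.6 14.1] 69.4 mean [ 0.5479 -0.1425  0.0282]
red 248 z [0.0723 0.0869 0.0898] rect [ 582.1 -182. ] [41.3 25.4] 84.2 mean [ 0.5822 -0.1748  0.0839]
red 216 z [0.0171 0.1283 0.1306] rect [855.5 366.3] [117.8  26. ] 44.9 mean [0.8243 0.3382 0.1172]
black 176 z [0.0259 0.0331 0.0352] rect [593.5 149.9] [44.8 12.2] 67.6 mean [0.5927 0.1486 0.0325]
black 40 z [0.0211 0.0257 0.0314] rect [ 781.3 -325. ] [22.7 10.3] 45.2 mean [ 0.7806 -0.3233  0.0255]
alu 7133 z [0.0502 0.0588 0.061 ] rect [ 915.4 -226.4] [449.4  52.7] 90.0 mean [ 0.9123 -0.2264  0.0581]
alu 3174 z [0.0548 0.0609 0.0758] rect [ 512.3 -154.3] [100.2 154.3] 73.1 mean [ 0.5081 -0.1534  0.0642]
alu 118 z [0.0513 0.0532 0.055 ] rect [516.1 -68.9] [19.6 19.6] 0.4 mean [ 0.5161 -0.0692  0.0532]
```

View pics/top0.png

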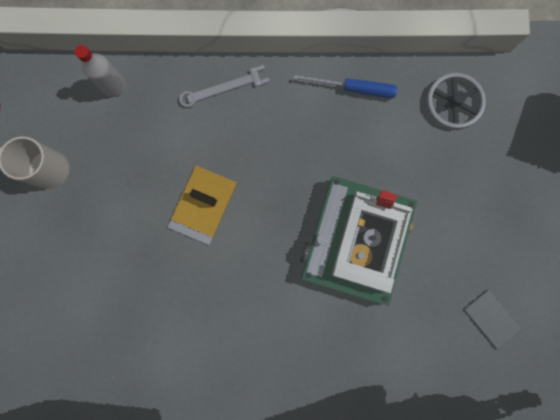

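View pics/scene0.png

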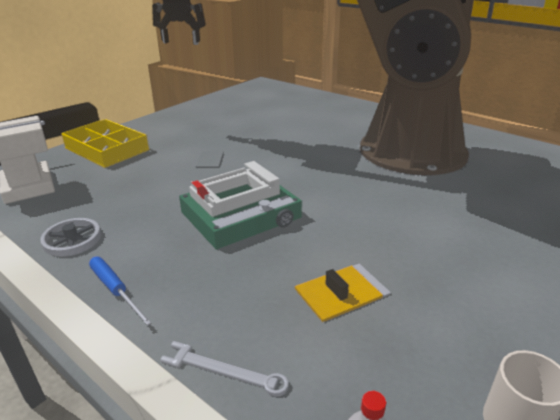

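The top picture shows the cover at about (203,205) px with its lip toward the lower left. The frame is at about (372,240), with the red catch at (386,199). Next I profile the frame heights in the frame's own axes.

```bash
python3 - <<'E'
from h import *
z=np.load("top0.npz"); p,d=z["p"],z["d"]; C=cloud("top",d)
def prof(c,yaw,d=d,C=C):
    a=np.radians(yaw); R=np.array([[np.cos(a),-np.sin(a)],[np.sin(a),np.cos(a)]])
    q=(C[...,:2]-c)@R; return q[...,0]*1000,q[...,1]*1000,C[...,2]*1000
x,y,zz=prof([.5123,-.1543],-16.9)
print("bed top",np.median(zz[(abs(x)<60)&(y>60)&(y<90)]),"bench",np.median(zz[(abs(x)<60)&(y>115)&(y<140)]),np.median(zz[(abs(x)<60)&(y<-80)&(y>-100)]))
for nm,k in(("x along, |y|<30",0),("x along walls 44<|y|<50",1)):
    print(nm)
    for s in range(-100,100,4):
        m=(x>=s)&(x<s+4)&((abs(y)<30) if k==0 else ((abs(y)>46)&(abs(y)<50)))&(d>0)
        if m.sum()>3: print(s,np.round(np.percentile(zz[m],[10,50,90]),1),end="; ")
    print()
print("y across")
for s in range(-70,110,3):
    m=(y>=s)&(y<s+3)&(abs(x)<40)&(d>0)
    if m.sum()>3: print(s,np.round(np.percentile(zz[m],[10,50,90]),1),end="; ")
E
```

```text
bed top 39.831527404688536 bench -0.8319718929250541 -0.8689599037492446
x along, |y|<30
-100 [37.1 39.2 40.7]; -96 [38.  39.5 41. ]; -92 [37.9 39.2 40.9]; -88 [37.6 39.4 40.3]; -84 [37.4 39.2 40.7]; -80 [38.  40.1 74.7]; -76 [73.2 74.8 76.2]; -72 [73.  74.7 76.8]; -68 [73.1 74.8 76.4]; -64 [73.1 74.4 76.2]; -60 [73.2 74.7 76.2]; -56 [61.1 74.4 76. ]; -52 [58.4 59.4 61.1]; -48 [ 4.7 20.8 22.5]; -44 [ 4.6 20.1 22.3]; -40 [ 4.2 20.7 22.5]; -36 [ 5.2 20.6 23.2]; -32 [ 5.4 21.5 27.1]; -28 [ 5.5 20.9 26.4]; -24 [ 4.9 20.7 24.9]; -20 [ 5.4 20.5 22.3]; -16 [ 3.9 20.5 22.8]; -12 [ 4.5 19.5 22.9]; -8 [ 3.9  6.2 22.7]; -4 [ 3.9  6.1 22.5]; 0 [ 4.4 18.8 23. ]; 4 [ 4.7 21.  23.8]; 8 [ 4.9 21.3 26.7]; 12 [ 4.6 20.5 25.7]; 16 [ 4.3 19.9 22. ]; 20 [ 4.4 20.  22.7]; 24 [ 4.5  6.2 28.6]; 28 [ 3.6  5.7 29.2]; 32 [ 3.5  5.4 29.1]; 36 [ 3.5  5.7 28.2]; 40 [ 4.   5.5 13.2]; 44 [ 4.5 38.1 56.4]; 48 [ 4.4 57.7 60.7]; 52 [ 5.9 59.4 60.8]; 56 [57.8 59.5 61.2]; 60 [58.6 60.7 72.9]; 64 [59.  68.7 81.8]; 68 [67.6 79.3 87.9]; 72 [59.2 87.  89.2]; 76 [59.5 88.7 90.2]; 80 [38.5 87.5 89.2]; 84 [38.  39.8 87.3]; 88 
[... 1608 characters left out ...]
5.9]; 8 [ 4.5 18.5 24.1]; 11 [ 4.7  6.9 22. ]; 14 [ 3.8 19.5 23.4]; 17 [ 4.2 20.3 27.2]; 20 [19.8 21.9 28.8]; 23 [21.5 23.1 30.6]; 26 [21.4 23.7 30.6]; 32 [58.1 59.2 60.9]; 35 [58.  59.7 61.1]; 38 [58.  59.4 60.8]; 41 [58.  59.6 61.2]; 44 [59.2 64.7 66.8]; 47 [43.3 63.5 66.6]; 50 [37.9 39.  40.6]; 53 [37.6 39.2 40.9]; 56 [37.2 39.1 40.7]; 59 [37.2 39.  40.4]; 62 [37.1 39.2 40.8]; 65 [38.1 39.8 41.5]; 68 [38.3 39.7 41.7]; 71 [38.6 40.2 42.6]; 74 [38.2 39.9 53.4]; 77 [38.6 40.8 53.6]; 80 [38.3 40.5 53.3]; 83 [38.2 40.4 53.1]; 86 [38.  40.3 53.5]; 89 [38.3 40.  53.2]; 92 [37.8 39.3 41.3]; 95 [ 5.8 38.1 40.2]; 98 [-2.3 -0.5  1.3]; 101 [-2.6 -1.   0.8]; 104 [-2.8 -0.7  2.5]; 107 [-2.1 -0.3 19.6];
```

```bash
cat >> h.py <<'E'
from scipy.spatial.transform import Rotation as Ro
def Rt(yaw,tilt=0):  # tool: x=cover y, y=cover x, z=cover down; tilt deg raises the plain end
    a=np.radians(yaw); c,s=np.cos(a),np.sin(a)
    B=Ro.from_euler('ZY',[yaw,-tilt],degrees=True).as_matrix()  # cover axes
    return np.c_[B[:,1],B[:,0],-B[:,2]]
def mv(P,R,p0=None,R0=None):
    o=observe(); p0=o["position"] if p0 is None else p0; R0=o["eef_rot"] if R0 is None else R0
    R0=np.array(R0).reshape(3,3)
    print("t",np.round(R0.T@(np.array(P)-p0)/.5,4),"r",np.round(Ro.from_matrix(R0.T@R).as_rotvec()/np.pi,4))
E
python3 - <<'E'
from h import *
mv([.5935,.1499,.11],Rt(-22.5))
E
```

```text
t [ 1.211  -1.1201  0.1955] r [-0.      0.     -0.2493]
```

Request:
jog_arm(
  rows=[
    {"tx": 0.4,"ty": -0.37,"rz": -0.1,"gripper": 0},
    {"tx": 0.4,"ty": -0.37,"rz": -0.1,"gripper": 0},
    {"tx": 0.4,"ty": -0.37,"rz": -0.1,"gripper": 0},
    {"tx": 0.4,"ty": -0.37,"rz": -0.1,"gripper": 0},
    {"tx": 0.4,"ty": -0.37,"rz": -0.1,"gripper": 0},
  ],
)

```text
invalid input
```

```bash
python3 - <<'E'
from h import *
mv([.5935,.1499,.11],Rt(-22.5)); print(observe()["position"])
E
```

```text
t [ 1.211  -1.1201  0.1955] r [-0.      0.     -0.2493]
[ 0.25000583 -0.59999029  0.20780945]
```

Request:
jog_arm(
  rows=[
    {"tx": 0.4,"ty": -0.37,"tz": 0.0,"rx": 0.0,"ry": 0.0,"rz": -0.1,"gripper": 0.0},
    {"tx": 0.4,"ty": -0.37,"tz": 0.0,"rx": 0.0,"ry": 0.0,"rz": -0.1,"gripper": 0.0},
    {"tx": 0.4,"ty": -0.37,"tz": 0.0,"rx": 0.0,"ry": 0.0,"rz": -0.1,"gripper": 0.0},
    {"tx": 0.4,"ty": -0.37,"tz": 0.0,"rx": 0.0,"ry": 0.0,"rz": -0.1,"gripper": 0.0},
    {"tx": 0.4,"ty": -0.37,"tz": 0.0,"rx": 0.0,"ry": 0.0,"rz": -0.1,"gripper": 0.0},
  ],
)

```text
t: 1.2
position: [0.3546, -0.371, 0.2079]
eef_rot: [[0.759, 0.651, 0.0], [0.651, -0.759, -0.0], [0.0, 0.0, -1.0]]
contact_force: [0.5, 0.6, -0.1]
finger_gap: 0.0425
gripper_force: 0.0
```

```bash
python3 - <<'E'
from h import *
mv([.5935,.1499,.11],Rt(-22.5)); print(observe()["position"])
E
```

```text
t [ 1.0407 -0.4801  0.1957] r [ 1.000e-04  0.000e+00 -1.495e-01]
[ 0.35456223 -0.37095566  0.20793457]
```

Request:
jog_arm(
  rows=[
    {"tx": 0.52,"ty": -0.24,"tz": 0.0,"rx": 0.0,"ry": 0.0,"rz": -0.08,"gripper": 0.0},
    {"tx": 0.52,"ty": -0.24,"tz": 0.0,"rx": 0.0,"ry": 0.0,"rz": -0.08,"gripper": 0.0},
    {"tx": 0.52,"ty": -0.24,"tz": 0.0,"rx": 0.0,"ry": 0.0,"rz": -0.08,"gripper": 0.0},
    {"tx": 0.52,"ty": -0.24,"tz": 0.0,"rx": 0.0,"ry": 0.0,"rz": -0.08,"gripper": 0.0},
    {"tx": 0.52,"ty": -0.24,"tz": 0.0,"rx": 0.0,"ry": 0.0,"rz": -0.08,"gripper": 0.0},
  ],
)

```text
t: 1.7
position: [0.4588, -0.1435, 0.2081]
eef_rot: [[0.573, 0.819, 0.001], [0.819, -0.573, -0.0], [0.0, 0.001, -1.0]]
contact_force: [0.8, -0.9, 0.5]
finger_gap: 0.0427
gripper_force: 0.0
```

```bash
python3 - <<'E'
from h import *
mv([.5935,.1499,.11],Rt(-22.5)); print(observe()["position"])
E
```

```text
t [ 0.6352 -0.1161  0.1963] r [ 0.0003 -0.     -0.0694]
[ 0.45884748 -0.14354283  0.20812347]
```

Request:
jog_arm(
  rows=[
    {"tx": 0.63,"ty": -0.11,"tz": 0.0,"rx": 0.0,"ry": 0.0,"rz": -0.07,"gripper": 0.0},
    {"tx": 0.63,"ty": -0.11,"tz": 0.0,"rx": 0.0,"ry": 0.0,"rz": -0.07,"gripper": 0.0},
    {"tx": 0.63,"ty": -0.11,"tz": 0.0,"rx": 0.0,"ry": 0.0,"rz": -0.07,"gripper": 0.0},
    {"tx": 0.63,"ty": -0.11,"tz": 0.0,"rx": 0.0,"ry": 0.0,"rz": -0.07,"gripper": 0.0},
    {"tx": 0.63,"ty": -0.11,"tz": 0.0,"rx": 0.0,"ry": 0.0,"rz": -0.07,"gripper": 0.0},
  ],
)

```text
t: 2.2
position: [0.5648, 0.0832, 0.208]
eef_rot: [[0.38, 0.925, 0.001], [0.925, -0.38, -0.0], [0.0, 0.0, -1.0]]
contact_force: [1.1, -1.4, 0.0]
finger_gap: 0.0426
gripper_force: 0.0
```

```bash
python3 - <<'E'
from h import *
mv([.5935,.1499,.06],Rt(-22.5)); print(observe()["position"])
E
```

```text
t [0.1451 0.0022 0.2961] r [ 0.0002 -0.0001  0.0008]
[0.56478486 0.08323423 0.20801432]
```

Request:
jog_arm(
  rows=[
    {"tx": 0.1,"ty": 0.002,"tz": 0.0,"rx": 0.0,"ry": 0.0,"rz": 0.001,"gripper": 0.0},
    {"tx": 0.145,"ty": 0.002,"tz": 0.1,"rx": 0.0,"ry": 0.0,"rz": 0.001,"gripper": 0.0},
    {"tx": 0.145,"ty": 0.002,"tz": 0.2,"rx": 0.0,"ry": 0.0,"rz": 0.001,"gripper": 0.0},
    {"tx": 0.145,"ty": 0.002,"tz": 0.294,"rx": 0.0,"ry": 0.0,"rz": 0.001,"gripper": 0.0},
    {"tx": 0.145,"ty": 0.002,"tz": 0.294,"rx": 0.0,"ry": 0.0,"rz": 0.001,"gripper": 0.0},
  ],
)

```text
t: 2.7
position: [0.5883, 0.1471, 0.0552]
eef_rot: [[0.383, 0.924, -0.01], [0.924, -0.383, -0.002], [-0.005, -0.008, -1.0]]
contact_force: [-1.3, -0.5, 0.3]
finger_gap: 0.0426
gripper_force: 0.0
```

```bash
python3 - <<'E'
from h import *
mv([.5935,.1499,.017],Rt(-22.5)); print(observe()["position"])
p,d=read_camera("scene"); cv2.imwrite("pics/s1.png",cv2.resize(p[200:360,240:440],(800,640))[:600,:,::-1])
E
```

```text
t [0.0094 0.008  0.0763] r [-0.0026  0.0017 -0.0002]
[0.58834957 0.14714481 0.05520582]
```

View pics/s1.png

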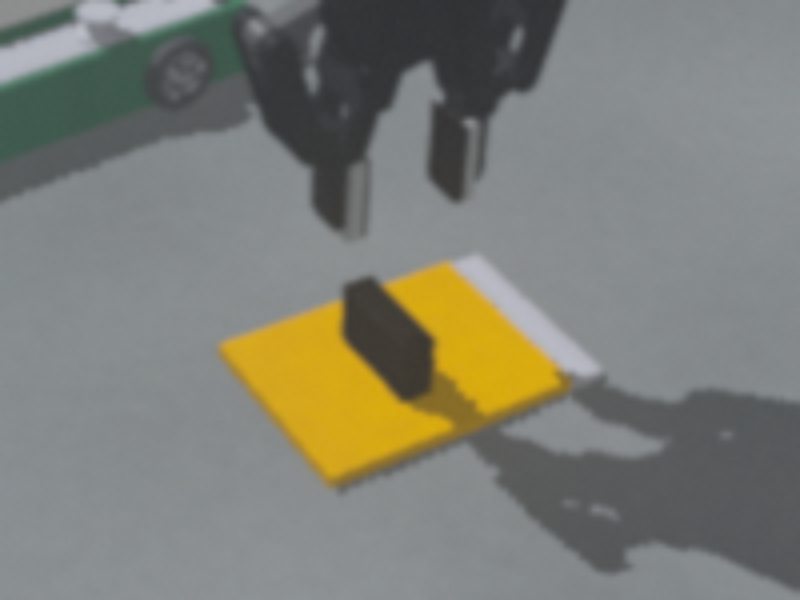

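The fingers stand above the black block, around (390,340) in the crop, and straddle it along the cover's length. I go down and grip.

Request:
jog_arm(
  rows=[
    {"tx": 0.005,"ty": 0.004,"tz": 0.0,"rx": 0.0,"ry": 0.0,"rz": 0.0,"gripper": 0.0},
    {"tx": 0.005,"ty": 0.004,"tz": 0.04,"rx": 0.0,"ry": 0.0,"rz": 0.0,"gripper": 0.0},
    {"tx": 0.005,"ty": 0.004,"tz": 0.075,"rx": 0.0,"ry": 0.0,"rz": 0.0,"gripper": 0.0},
    {"tx": 0.005,"ty": 0.004,"tz": 0.075,"rx": 0.0,"ry": 0.0,"rz": 0.0,"gripper": 0.0},
    {"tx": 0.005,"ty": 0.004,"tz": 0.075,"rx": 0.0,"ry": 0.0,"rz": 0.0,"gripper": 0.0},
  ],
)

```text
t: 3.25
position: [0.5971, 0.1494, 0.0257]
eef_rot: [[0.384, 0.923, 0.003], [0.923, -0.384, 0.001], [0.002, 0.002, -1.0]]
contact_force: [-0.6, -0.2, 0.2]
finger_gap: 0.0428
gripper_force: 0.0
```

```bash
python3 - <<'E'
from h import *
mv([.5935,.1499,.017],Rt(-22.5)); print(observe()["position"],observe()["eef_rot"])
E
```

```text
t [-0.0019 -0.0072  0.0175] r [ 0.0008 -0.0005 -0.0004]
[0.59714536 0.14941013 0.02574787] [[ 3.83944171e-01  9.23351706e-01  2.91565928e-03]
 [ 9.23354794e-01 -3.83947348e-01  5.99472849e-04]
 [ 1.67298392e-03  2.46202387e-03 -9.99995570e-01]]
```

Request:
jog_arm(
  newtons=40,
  rows=[
    {"tx": -0.002,"ty": -0.006,"tz": 0.017,"rx": 0.0,"ry": 0.0,"rz": 0.0,"gripper": 0.0},
    {"tx": -0.002,"ty": -0.006,"tz": 0.017,"rx": 0.0,"ry": 0.0,"rz": 0.0,"gripper": 0.0},
    {"tx": -0.002,"ty": -0.006,"tz": 0.017,"rx": 0.0,"ry": 0.0,"rz": 0.0,"gripper": 0.0},
    {"tx": -0.002,"ty": -0.006,"tz": 0.017,"rx": 0.0,"ry": 0.0,"rz": 0.0,"gripper": -0.6},
    {"tx": -0.002,"ty": -0.006,"tz": 0.017,"rx": 0.0,"ry": 0.0,"rz": 0.0,"gripper": -1.0},
  ],
)

```text
t: 3.75
position: [0.5925, 0.1495, 0.015]
eef_rot: [[0.384, 0.923, 0.0], [0.923, -0.384, 0.0], [0.0, 0.0, -1.0]]
contact_force: [0.0, -0.5, -0.3]
finger_gap: 0.0142
gripper_force: 0.0
```

Request:
jog_arm(
  newtons=60,
  rows=[
    {"tx": 0.0,"ty": 0.0,"tz": 0.0,"rx": 0.0,"ry": 0.0,"rz": 0.0,"gripper": -1.0},
    {"tx": 0.0,"ty": 0.0,"tz": 0.0,"rx": 0.0,"ry": 0.0,"rz": 0.0,"gripper": -1.0},
    {"tx": 0.0,"ty": 0.0,"tz": 0.0,"rx": 0.0,"ry": 0.0,"rz": 0.0,"gripper": -1.0},
    {"tx": 0.0,"ty": 0.0,"tz": 0.0,"rx": 0.0,"ry": 0.0,"rz": 0.0,"gripper": -1.0},
  ],
)

```text
t: 4.15
position: [0.5924, 0.1495, 0.0148]
eef_rot: [[0.384, 0.923, -0.0], [0.923, -0.384, 0.0], [-0.0, -0.0, -1.0]]
contact_force: [0.1, 0.6, 0.0]
finger_gap: -0.0002
gripper_force: 0.0
```

```bash
python3 - <<'E'
from h import *
p,d=read_camera("scene"); cv2.imwrite("pics/s2.png",cv2.resize(p[200:350,250:450],(800,600))[:,:,::-1]); print({k:observe()[k] for k in("finger_gap","gripper_force","contact_force","position")})
for n in("scene","top"):
  read_camera(n)
  for l in("grip","lip"): print(n,l,[(np.round(q["xy"],1),round(q["conf"],2)) for q in pinpoint(l,n)[:2]])
E
```

```text
{'finger_gap': 8.07980617009186e-05, 'gripper_force': 0.0, 'contact_force': array([-0.42847636,  1.31566027,  0.21564561]), 'position': array([0.59234823, 0.14945518, 0.01481161])}
scene grip [(array([334.4, 284.4]), 0.78)]
scene lip [(array([373.6, 275.5]), 0.78), (array([236.4, 209. ]), 0.68)]
top grip [(array([205.4, 198.8]), 0.69)]
top lip []
```

View pics/s2.png

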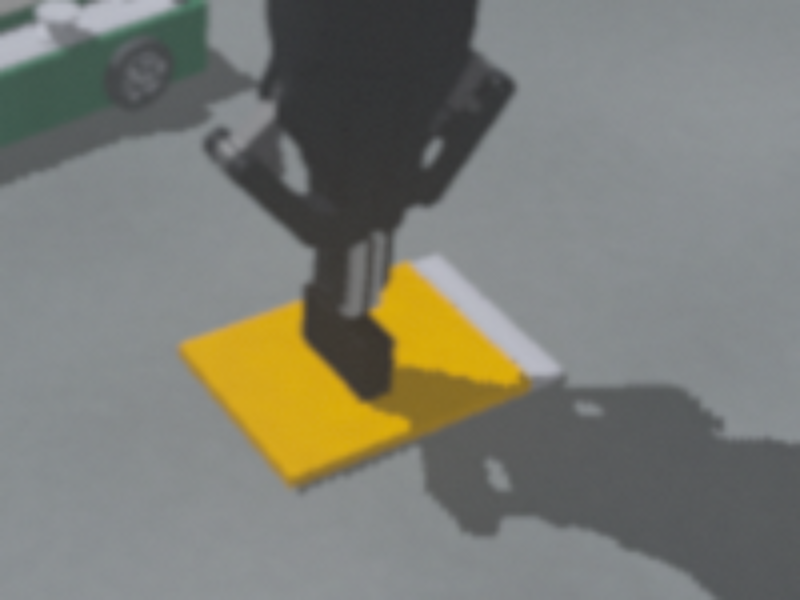

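The scene picture shows the fingers shut behind the block, which is at about (350,335) in the crop. They missed it, and the cover hasn't moved. I'll find the offset from both cameras.

```bash
python3 - <<'E'
from h import *
o=observe()
for n in("scene","top"):
    c,K,D,og,R=cal(n); print(n,np.round(D,4),{k:c[k] for k in("vfov","cx","cy")})
    for q in(o["position"],o["position"]+[0,0,.05]):
        v=R.T@(q-og); v=v*[1,-1,-1]; print(" tcp px",np.round(cv2.projectPoints(v[None],np.zeros(3),np.zeros(3),K,D)[0].ravel(),1))
print("block top, scene:",atz("scene",[337.5,277],.034),atz("scene",[334.4,284.4],.02))
z=np.load("scene0.npz") if 0 else None
p,d=read_camera("scene"); C=cloud("scene",d); hsv=cv2.cvtColor(p,cv2.COLOR_RGB2HSV)
m=(hsv[...,0]>18)&(hsv[...,0]<35)&(hsv[...,1]>90)&(C[...,1]>.05)&(C[...,1]<.3)&(d>0)
P=C[m]; print("scene yellow",cv2.minAreaRect((P[:,:2]*1000).astype(np.float32)),np.percentile(P[:,2],[10,50,90]))
P=C[(hsv[...,2]<70)&(C[...,2]>.005)&(C[...,2]<.037)&(np.abs(C[...,0]-.59)<.04)&(np.abs(C[...,1]-.15)<.04)]
print("dark",np.round(np.percentile(P,[2,50,98],axis=0),4),len(P))
E
```

```text
scene [-0.0612  0.      0.      0.      0.    ] {'vfov': 49.069242595102175, 'cx': 277.10708190408417, 'cy': 208.7001692738032}
 tcp px [336.3 286. ]
 tcp px [338.1 261.4]
top [0.0344 0.     0.     0.     0.    ] {'vfov': 53.911765205368766, 'cx': 284.3820814469854, 'cy': 216.4966724648186}
 tcp px [204.2 199.1]
 tcp px [198.6 194.5]
block top, scene: [0.59224582 0.15041199 0.034     ] [0.596105  0.1480374 0.02     ]
scene yellow ((-111.898681640625, 181.79949951171875), (176.05784606933594, 1544.951171875), 89.82005310058594) [0.00442704 0.0061888  0.00813985]
dark [[0.5926 0.1317 0.0113]
 [0.602  0.1586 0.0273]
 [0.6094 0.1723 0.0355]] 311
```

```bash
python3 - <<'E'
from h import *
o=observe(); Rm=o["eef_rot"]
p,d=read_camera("scene"); C=cloud("scene",d)
Q=(C-o["position"])@Rm   # tool coords
m=(np.abs(Q[...,0])<.06)&(np.abs(Q[...,1])<.08)&(Q[...,2]<.02)&(Q[...,2]>-.12)&(d>0)
for a in np.arange(-.12,.02,.006):
    k=m&(Q[...,2]>=a)&(Q[...,2]<a+.006)
    if k.sum()>2: print(round(a*1000),k.sum(),"x",np.round(np.percentile(Q[...,0][k],[3,97])*1000),"y",np.round(np.percentile(Q[...,1][k],[3,97])*1000))
for r in range(262,292,2): print(r,[f"{Q[r,c,0]*1e3:.0f},{Q[r,c,1]*1e3:.0f},{Q[r,c,2]*1e3:.0f}" for c in range(328,352,3)])
E
```

```text
-120 289 x [-9. 20.] y [-56.  61.]
-114 244 x [-5. 18.] y [-55.  62.]
-108 174 x [ 4. 19.] y [-54.  55.]
-102 169 x [-1. 19.] y [-49.  50.]
-96 166 x [-7. 18.] y [-44.  46.]
-90 116 x [-11.  17.] y [-40.  40.]
-84 158 x [-8. 14.] y [-35.  37.]
-78 130 x [-7. 14.] y [-29.  32.]
-72 81 x [ 7. 14.] y [-26.  27.]
-66 44 x [ 6. 13.] y [-10.  15.]
-60 41 x [ 4. 12.] y [-10.  14.]
-54 58 x [-3. 12.] y [-11.  14.]
-48 64 x [-4. 12.] y [-11.  15.]
-42 46 x [-5. 12.] y [-10.  16.]
-36 48 x [-3. 12.] y [-11.  14.]
-30 20 x [ 5. 12.] y [-8.  9.]
-24 111 x [-19.  24.] y [-4. 10.]
-18 74 x [-19.  25.] y [-3. 10.]
-12 63 x [-19.  25.] y [-3. 10.]
-6 69 x [-16.  25.] y [-4. 10.]
0 67 x [-16.  25.] y [-3. 10.]
6 2445 x [-38.  44.] y [-71.  53.]
12 1942 x [-58.  59.] y [-75.  78.]
262 ['-73,-33,14', '-1,13,-53', '9,14,-61', '8,8,-57', '11,5,-58', '11,-1,-56', '8,-9,-51', '-56,-66,15']
264 ['-67,-29,13', '1,14,-51', '8,13,-55', '8,8,-54', '11,4,-54', '11,-2,-52', '7,-10,-46', '-51,-62,14']
266 ['-65,-27,15', '0,13,-46', '6,12,-50', '10,9,-51', '11,4,-50', '10,-2,-47', '8,-10,-42', '-42,-55,10']
268 ['-
[... 519 characters left out ...]

278 ['-11,9,-12', '-2,10,-19', '1,7,-20', '11,8,-28', '5,-2,-19', '-21,-28,10', '-19,-33,11', '-14,-35,8']
280 ['-10,10,-9', '-4,8,-13', '4,8,-19', '7,4,-19', '10,1,-21', '11,-4,-19', '-13,-29,9', '-10,-33,8']
282 ['-11,9,-4', '-3,8,-9', '5,9,-16', '11,7,-20', '14,4,-21', '15,-1,-20', '-8,-25,8', '-5,-29,8']
284 ['-11,9,0', '-1,10,-7', '6,9,-12', '12,8,-17', '17,6,-19', '19,2,-19', '21,-3,-19', '-1,-26,7']
286 ['-10,9,4', '-1,10,-3', '6,9,-8', '13,9,-14', '21,9,-20', '23,4,-19', '24,-1,-18', '2,-24,9']
288 ['-10,9,8', '-1,9,1', '7,10,-6', '12,8,-9', '23,9,-17', '23,4,-16', '23,-2,-13', '6,-21,8']
290 ['-5,12,7', '-1,9,5', '7,9,-1', '15,9,-7', '23,9,-13', '25,5,-13', '24,-1,-10', '10,-18,8']
```

The depth data shows the fingertips end about 27 mm behind the reported TCP, so they're about 35 mm higher than the description says, just above the block. I open, go down by that difference and grip again while watching the force.

Request:
jog_arm(
  newtons=40,
  rows=[
    {"tx": 0.0,"ty": 0.004,"tz": -0.01,"rx": 0.0,"ry": 0.0,"rz": 0.0,"gripper": 0.0},
    {"tx": 0.0,"ty": 0.004,"tz": -0.01,"rx": 0.0,"ry": 0.0,"rz": 0.0,"gripper": 0.0},
    {"tx": 0.0,"ty": 0.004,"tz": -0.01,"rx": 0.0,"ry": 0.0,"rz": 0.0,"gripper": 0.0},
    {"tx": 0.0,"ty": 0.004,"tz": 0.02,"rx": 0.0,"ry": 0.0,"rz": 0.0,"gripper": 0.0},
    {"tx": 0.0,"ty": 0.004,"tz": 0.04,"rx": 0.0,"ry": 0.0,"rz": 0.0,"gripper": 0.0},
  ],
)

```text
t: 5.1
position: [0.5939, 0.1486, -0.0064]
eef_rot: [[0.384, 0.923, -0.0], [0.923, -0.384, -0.0], [-0.0, -0.0, -1.0]]
contact_force: [-0.0, 0.6, -1.2]
finger_gap: 0.0428
gripper_force: 0.0
```

Request:
jog_arm(
  rows=[
    {"tx": 0.0,"ty": 0.0,"tz": 0.01,"rx": 0.0,"ry": 0.0,"rz": 0.0,"gripper": 0.0},
    {"tx": 0.0,"ty": 0.0,"tz": 0.016,"rx": 0.0,"ry": 0.0,"rz": 0.0,"gripper": 0.0},
    {"tx": 0.0,"ty": 0.0,"tz": 0.016,"rx": 0.0,"ry": 0.0,"rz": 0.0,"gripper": 0.0},
  ],
)

```text
t: 5.4
position: [0.5938, 0.1486, -0.0139]
eef_rot: [[0.384, 0.923, -0.001], [0.923, -0.384, -0.0], [-0.001, -0.001, -1.0]]
contact_force: [-0.8, 0.4, 0.7]
finger_gap: 0.0427
gripper_force: 0.0
```

```bash
python3 - <<'E'
from h import *
o=observe(); Rm=o["eef_rot"]; print(o["position"],o["contact_force"])
p,d=read_camera("scene"); C=cloud("scene",d); cv2.imwrite("pics/s3.png",cv2.resize(p[200:350,250:450],(800,600))[:,:,::-1])
E
```

```text
[ 0.59381515  0.14862967 -0.01385811] [-0.81054019  0.43169951  0.65082162]
```

View pics/s3.png

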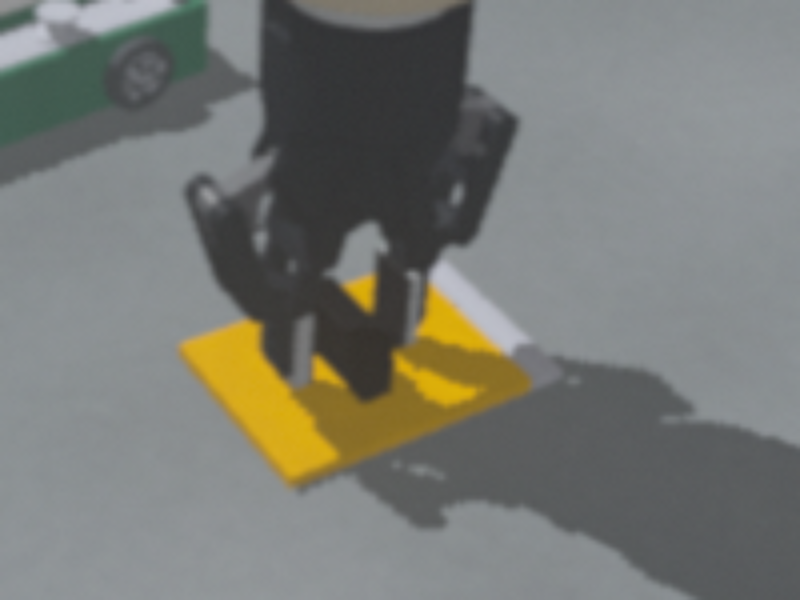

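The fingers now straddle the block, at (365,350) in the crop. I go 3 mm lower and close.

Request:
jog_arm(
  newtons=60,
  rows=[
    {"tx": 0.0,"ty": 0.0,"tz": 0.006,"rx": 0.0,"ry": 0.0,"rz": 0.0,"gripper": -0.3},
    {"tx": 0.0,"ty": 0.0,"tz": 0.006,"rx": 0.0,"ry": 0.0,"rz": 0.0,"gripper": -0.6},
    {"tx": 0.0,"ty": 0.0,"tz": 0.006,"rx": 0.0,"ry": 0.0,"rz": 0.0,"gripper": -1.0},
    {"tx": 0.0,"ty": 0.0,"tz": 0.006,"rx": 0.0,"ry": 0.0,"rz": 0.0,"gripper": -1.0},
    {"tx": 0.0,"ty": 0.0,"tz": 0.006,"rx": 0.0,"ry": 0.0,"rz": 0.0,"gripper": -1.0},
  ],
)

```text
t: 5.95
position: [0.5943, 0.1487, -0.016]
eef_rot: [[0.384, 0.923, 0.0], [0.923, -0.384, 0.0], [0.0, 0.0, -1.0]]
contact_force: [0.3, -0.4, 2.5]
finger_gap: 0.0132
gripper_force: 59.0
```

Request:
jog_arm(
  rows=[
    {"tx": 0.0,"ty": 0.0,"tz": -0.02,"rx": 0.0,"ry": 0.0,"rz": 0.0,"gripper": -1.0},
    {"tx": 0.0,"ty": 0.0,"tz": -0.08,"rx": 0.0,"ry": 0.0,"rz": 0.0,"gripper": -1.0},
    {"tx": 0.0,"ty": 0.0,"tz": -0.16,"rx": 0.0,"ry": 0.0,"rz": 0.0,"gripper": -1.0},
    {"tx": 0.0,"ty": 0.0,"tz": -0.25,"rx": 0.0,"ry": 0.0,"rz": 0.0,"gripper": -1.0},
    {"tx": 0.0,"ty": 0.0,"tz": -0.28,"rx": 0.0,"ry": 0.0,"rz": 0.0,"gripper": -1.0},
  ],
)

```text
t: 6.45
position: [0.5961, 0.1491, 0.1288]
eef_rot: [[0.384, 0.923, 0.005], [0.923, -0.384, 0.001], [0.003, 0.005, -1.0]]
contact_force: [0.5, -0.1, -1.9]
finger_gap: 0.0131
gripper_force: 58.9
```

```bash
python3 - <<'E'
from h import *
o=observe(); Rm=o["eef_rot"]; print(o["position"],o["contact_force"],o["finger_gap"],o["gripper_force"])
def rectfit(m,C,nm):
    P=C[m]; r=cv2.minAreaRect((P[:,:2]*1000).astype(np.float32)); print(nm,np.round(r[0],1),np.round(r[1],1),round(r[2],2))
A=[];
for i in range(3):
    p,d=read_camera("top"); A.append(d)
d=np.median(A,0); C=cloud("top",d)
Q=(C-o["position"])@Rm
m=(np.abs(Q[...,0])<.06)&(np.abs(Q[...,1])<.1)&(np.abs(Q[...,2]+.022)<.006)
print("plate-ish n",m.sum())
for q in (.02,.5,.98): print(np.round(np.quantile(Q[m],q,axis=0)*1000,1))
P=Q[m]; A=np.c_[P[:,:2],np.ones(len(P))]; print("plane",np.linalg.lstsq(A,P[:,2],rcond=None)[0])
B=(C[...,2]>.0635)&(C[...,2]<.0675)&(np.abs(C[...,0]-.51)<.09)&(np.abs(C[...,1]+.154)<.08); rectfit(B,C,"walls")
B=(C[...,2]>.072)&(C[...,2]<.0775)&(np.abs(C[...,0]-.44)<.05)&(np.abs(C[...,1]+.14)<.07); rectfit(B,C,"ledge"); 
B=(C[...,2]>.057)&(C[...,2]<.080)&(np.abs(C[...,0]-.51)<.11)&(np.abs(C[...,1]+.154)<.11); n,l,s,c=cv2.connectedComponentsWithStats(B.astype(np.uint8)); rectfit(l==1+np.argmax(s[1:,4]),C,"frame")
B=(C[...,2]>.057)&(C[...,2]<.0618)&(np.abs(C[...,0]-.51)<.09)&(np.abs(C[...,1]+.154)<.08); n,l,s,c=cv2.connectedComponentsWithStats(B.astype(np.uint8)); rectfit(l==1+np.argmax(s[1:,4]),C,"shelf")
z=np.load("top0.npz"); p0,d0=z["p"],z["d"]; C=cloud("top",d0)
B=(np.abs(C[...,2]-.0055)<.003)&(np.abs(C[...,0]-.59)<.1)&(np.abs(C[...,1]-.15)<.1)&(p0.astype(int).sum(2)>0); n,l,s,c=cv2.connectedComponentsWithStats(cv2.morphologyEx(B.astype(np.uint8),cv2.MORPH_OPEN,np.ones((3,3)))); rectfit(l==1+np.argmax(s[1:,4]),C,"cover0")
E
```

```text
[0.59612863 0.14911735 0.12878143] [ 0.51286718 -0.05574308 -1.89584893] 0.013122991062782497 58.85682463645935
plate-ish n 2012
[-41.1 -72.  -23. ]
[-23.5 -11.3 -20.9]
[  1.4  52.3 -18. ]
plane [-0.01601267 -0.00745436 -0.02128142]
walls [ 512.2 -154.3] [ 99.8 147.6] 73.14
ledge [ 450.  -135.3] [99.4 23.9] 73.2
frame [ 512.3 -154.2] [ 99.9 154.2] 73.11
shelf [ 524.7 -156.1] [ 95.8 129.6] 73.31
cover0 [585.7 154.1] [ 86.6 126.3] 67.31
```

```bash
cat >> h.py <<'E'
FO=np.array([.5123,-.1542,0]); FY=-16.9; SH=.0602
FB=Ro.from_euler('Z',FY,degrees=True).as_matrix(); g=np.array([.001,0,-.036])
def tcp(s,h,tilt,dy=0,dyaw=0):   # s,h mm: lip edge from stop, above shelf
    R=Rt(FY+dyaw,tilt); L=FO+FB@np.array([-.0665+s/1000,dy/1000,SH+h/1000])
    B=np.c_[R[:,1],R[:,0],-R[:,2]]; G=L+B@np.array([.077,0,.020]); return G-R@g,R
def where():
    o=observe(); R=o["eef_rot"]; B=np.c_[R[:,1],R[:,0],-R[:,2]]; G=o["position"]+R@g
    q=FB.T@(G-B@np.array([.077,0,.020])-FO)*1000
    e=Ro.from_matrix(FB.T@B).as_euler('ZYX',degrees=True)
    print("t",round(o["t"],2),"lip s %.1f y %.1f h %.1f"%(q[0]+66.5,q[1],q[2]-SH*1000),"yaw %.2f tilt %.2f roll %.2f"%(e[0],-e[1],e[2]),"F(frame)",np.round(FB.T@o["contact_force"],1),"M",np.round(FB.T@o["ft_torque"],2),"gap %.4f"%o["finger_gap"])
def rel(*a,**k):
    where(); mv(*tcp(*a,**k))
E
python3 - <<'E'
from h import *
rel(40,60,20)
E
```

```text
t 6.6 lip s -19.3 y 322.5 h 80.7 yaw -5.66 tilt 0.11 roll 0.07 F(frame) [-0.1 -0.3 -3.8] M [ 0.05  0.03 -0.04] gap 0.0128
t [-0.6147  0.1826 -0.0134] r [-0.1104  0.0051 -0.0312]
```

Request:
jog_arm(
  rows=[
    {"tx": -0.1,"ty": 0.03,"tz": -0.03,"rx": -0.04,"ry": 0.002,"rz": -0.01,"gripper": -1.0},
    {"tx": -0.2,"ty": 0.06,"tz": -0.03,"rx": -0.08,"ry": 0.004,"rz": -0.02,"gripper": -1.0},
    {"tx": -0.3,"ty": 0.09,"tz": -0.03,"rx": -0.11,"ry": 0.005,"rz": -0.031,"gripper": -1.0},
    {"tx": -0.4,"ty": 0.12,"tz": -0.03,"rx": -0.11,"ry": 0.005,"rz": -0.031,"gripper": -1.0},
    {"tx": -0.48,"ty": 0.14,"tz": -0.03,"rx": -0.11,"ry": 0.005,"rz": -0.031,"gripper": -1.0},
  ],
)

```text
t: 7.1
position: [0.5647, -0.0982, 0.1371]
eef_rot: [[0.29, 0.902, 0.321], [0.957, -0.272, -0.099], [-0.002, 0.336, -0.942]]
contact_force: [1.3, 0.4, -1.8]
finger_gap: 0.0131
gripper_force: 59.2
```

```bash
python3 - <<'E'
from h import *
rel(40,60,20)
E
```

```text
t 7.1 lip s 22.5 y 69.7 h 66.1 yaw 0.11 tilt 19.66 roll -0.13 F(frame) [ 1.1  0.8 -1.8] M [0.09 0.23 0.06] gap 0.0131
t [-0.1397  0.0289  0.0226] r [-0.0019  0.0005  0.0006]
```

Request:
jog_arm(
  rows=[
    {"tx": -0.07,"ty": 0.015,"tz": 0.01,"rx": -0.001,"ry": 0.0,"rz": 0.0,"gripper": -1.0},
    {"tx": -0.12,"ty": 0.029,"tz": 0.022,"rx": -0.002,"ry": 0.0,"rz": 0.0,"gripper": -1.0},
    {"tx": -0.14,"ty": 0.029,"tz": 0.022,"rx": -0.002,"ry": 0.0,"rz": 0.0,"gripper": -1.0},
    {"tx": -0.14,"ty": 0.029,"tz": 0.022,"rx": -0.002,"ry": 0.0,"rz": 0.0,"gripper": -1.0},
    {"tx": -0.14,"ty": 0.029,"tz": 0.022,"rx": -0.002,"ry": 0.0,"rz": 0.0,"gripper": -1.0},
  ],
)

```text
t: 7.6
position: [0.5624, -0.1689, 0.1322]
eef_rot: [[0.292, 0.899, 0.327], [0.956, -0.274, -0.101], [-0.001, 0.343, -0.94]]
contact_force: [0.3, 0.1, -2.8]
finger_gap: 0.0128
gripper_force: 59.2
```

```bash
python3 - <<'E'
from h import *
rel(30,12,20)
o=observe(); R=o["eef_rot"]
p,d=read_camera("top"); C=cloud("top",d); Q=(C-o["position"])@R
m=(np.abs(Q[...,0])<.06)&(np.abs(Q[...,1])<.1)&(np.abs(Q[...,2]+.022)<.006)
hsv=cv2.cvtColor(p,cv2.COLOR_RGB2HSV); m&=(hsv[...,0]>15)&(hsv[...,0]<35)&(hsv[...,1]>90)
P=Q[m]; print(len(P),np.round(np.percentile(P,[1,50,99],axis=0)*1000,1))
for a in(-50,-30,30,45):
    k=np.abs(P[:,1]*1000-a)<8
    if k.sum()>5: print(a,np.round(np.percentile(P[k],[1,99],axis=0)*1000,1).tolist())
p,d=read_camera("scene"); cv2.imwrite("pics/s4.png",cv2.resize(p[110:260,150:350],(800,600))[:,:,::-1])
E
```

```text
t 7.6 lip s 40.9 y 1.5 h 60.6 yaw -0.05 tilt 20.03 roll -0.07 F(frame) [ 0.3  0.2 -2.8] M [ 0.04  0.25 -0.02] gap 0.0128
t [-0.0028 -0.0537  0.084 ] r [ 0.0002  0.0005 -0.0003]
1702 [[-38.9 -58.6 -23.5]
 [ 27.1  11.9 -20.8]
 [ 44.6  53.2 -18.1]]
-50 [[13.3, -57.5, -23.1], [44.5, -42.2, -18.1]]
-30 [[14.5, -38.0, -23.1], [44.4, -22.3, -18.7]]
30 [[-39.5, 22.3, -23.5], [44.7, 37.9, -18.1]]
45 [[-40.4, 37.3, -23.3], [44.5, 52.8, -18.4]]
```

View pics/s4.png

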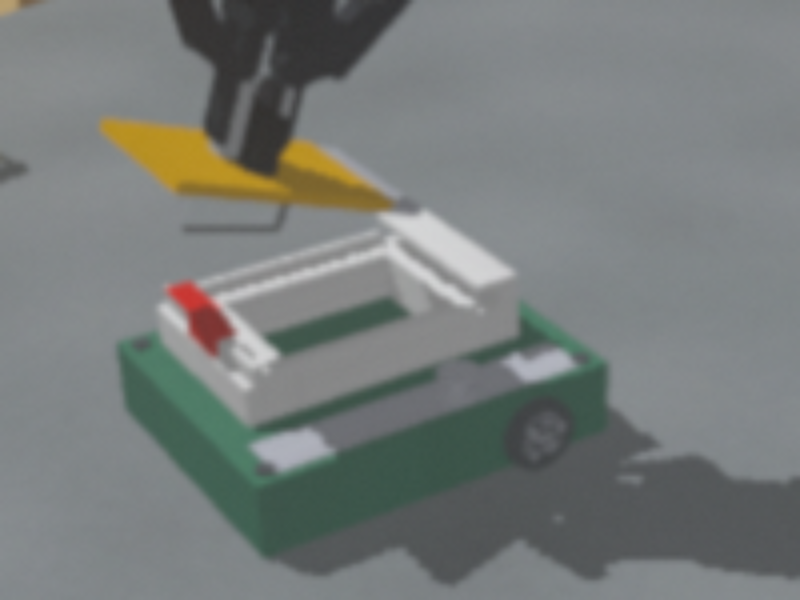

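The picture shows the cover tilted above the frame, lip toward the ledge at (410,210) in the crop, plain end up and left over the catch. I correct the sideways offset and go lower.

Request:
jog_arm(
  rows=[
    {"tx": -0.005,"ty": -0.02,"tz": 0.03,"rx": 0.0,"ry": 0.0,"rz": 0.0,"gripper": -1.0},
    {"tx": -0.005,"ty": -0.04,"tz": 0.06,"rx": 0.0,"ry": 0.0,"rz": 0.0,"gripper": -1.0},
    {"tx": -0.005,"ty": -0.053,"tz": 0.084,"rx": 0.0,"ry": 0.0,"rz": 0.0,"gripper": -1.0},
    {"tx": -0.005,"ty": -0.053,"tz": 0.084,"rx": 0.0,"ry": 0.0,"rz": 0.0,"gripper": -1.0},
    {"tx": -0.005,"ty": -0.053,"tz": 0.084,"rx": 0.0,"ry": 0.0,"rz": 0.0,"gripper": -1.0},
  ],
)

```text
t: 8.2
position: [0.5528, -0.168, 0.0849]
eef_rot: [[0.29, 0.899, 0.329], [0.957, -0.272, -0.101], [-0.001, 0.344, -0.939]]
contact_force: [-0.5, -0.1, -1.1]
finger_gap: 0.0129
gripper_force: 59.1
```

```bash
sed -i 's/g=np.array(\[.001/g=np.array([.002/' h.py; python3 - <<'E'
from h import *
rel(26,1.5,20)
p,d=read_camera("top"); o=observe();C=cloud("top",d); Q=(C-o["position"])@o["eef_rot"]
q=(C-FO)@FB*1000
m=(np.abs(Q[...,0])<.06)&(np.abs(Q[...,1])<.1)&(np.abs(Q[...,2]+.022)<.006)
hsv=cv2.cvtColor(p,cv2.COLOR_RGB2HSV); m&=(hsv[...,0]>15)&(hsv[...,0]<35)&(hsv[...,1]>90)
P=q[m]; print("cover y edges in frame",np.round(np.percentile(P[:,1],[1,99]),1), "x max",np.round(np.percentile(P[:,0],99),1))
E
```

```text
t 8.2 lip s 31.5 y 0.5 h 13.2 yaw 0.05 tilt 20.14 roll -0.07 F(frame) [-0.4 -0.3 -1.1] M [0.   0.28 0.02] gap 0.0129
t [-0.001  -0.0185  0.0186] r [0.0008 0.0003 0.0002]
cover y edges in frame [-40.9  43.4] x max 85.7
```

Request:
jog_arm(
  rows=[
    {"tx": -0.003,"ty": -0.005,"tz": 0.006,"rx": 0.0,"ry": 0.0,"rz": 0.0,"gripper": -1.0},
    {"tx": -0.003,"ty": -0.01,"tz": 0.01,"rx": 0.0,"ry": 0.0,"rz": 0.0,"gripper": -1.0},
    {"tx": -0.003,"ty": -0.014,"tz": 0.014,"rx": 0.0,"ry": 0.0,"rz": 0.0,"gripper": -1.0},
    {"tx": -0.003,"ty": -0.017,"tz": 0.0165,"rx": 0.0,"ry": 0.0,"rz": 0.0,"gripper": -1.0},
    {"tx": -0.003,"ty": -0.017,"tz": 0.0165,"rx": 0.0,"ry": 0.0,"rz": 0.0,"gripper": -1.0},
  ],
)

```text
t: 8.75
position: [0.547, -0.1686, 0.0739]
eef_rot: [[0.291, 0.898, 0.329], [0.957, -0.273, -0.101], [-0.001, 0.344, -0.939]]
contact_force: [0.1, -0.6, -2.5]
finger_gap: 0.0132
gripper_force: 59.2
```

```bash
python3 - <<'E'
from h import *
rel(14,1.5,20,-1)
E
```

```text
t 8.75 lip s 26.0 y -1.6 h 2.2 yaw -0.02 tilt 20.13 roll -0.07 F(frame) [ 0.3 -0.5 -2.5] M [ 0.01  0.28 -0.03] gap 0.0132
t [ 0.0013 -0.0232 -0.0066] r [ 0.0007  0.0004 -0.0001]
```

Request:
jog_arm(
  rows=[
    {"tx": 0.001,"ty": -0.005,"tz": -0.001,"rx": 0.0,"ry": 0.0,"rz": 0.0,"gripper": -1.0},
    {"tx": 0.001,"ty": -0.01,"tz": -0.0022,"rx": 0.0,"ry": 0.0,"rz": 0.0,"gripper": -1.0},
    {"tx": 0.001,"ty": -0.015,"tz": -0.004,"rx": 0.0,"ry": 0.0,"rz": 0.0,"gripper": -1.0},
    {"tx": 0.001,"ty": -0.02,"tz": -0.0058,"rx": 0.0,"ry": 0.0,"rz": 0.0,"gripper": -1.0},
    {"tx": 0.001,"ty": -0.024,"tz": -0.007,"rx": 0.0,"ry": 0.0,"rz": 0.0,"gripper": -1.0},
  ],
)

```text
t: 9.25
position: [0.5352, -0.1645, 0.0734]
eef_rot: [[0.291, 0.898, 0.329], [0.957, -0.273, -0.102], [-0.001, 0.345, -0.939]]
contact_force: [-0.4, -0.1, -2.4]
finger_gap: 0.0135
gripper_force: 59.2
```

```bash
python3 - <<'E'
from h import *
rel(5,1.5,20,-1)
E
```

```text
t 9.25 lip s 13.6 y -1.1 h 1.6 yaw -0.01 tilt 20.16 roll -0.08 F(frame) [-0.3 -0.2 -2.4] M [-0.02  0.29 -0.08] gap 0.0135
t [ 0.0003 -0.0164 -0.0052] r [ 0.0009  0.0004 -0.0001]
```

Request:
jog_arm(
  rows=[
    {"tx": 0.0,"ty": -0.004,"tz": -0.0013,"rx": 0.0,"ry": 0.0,"rz": 0.0,"gripper": -1.0},
    {"tx": 0.0,"ty": -0.008,"tz": -0.0026,"rx": 0.0,"ry": 0.0,"rz": 0.0,"gripper": -1.0},
    {"tx": 0.0,"ty": -0.011,"tz": -0.0036,"rx": 0.0,"ry": 0.0,"rz": 0.0,"gripper": -1.0},
    {"tx": 0.0,"ty": -0.014,"tz": -0.0045,"rx": 0.0,"ry": 0.0,"rz": 0.0,"gripper": -1.0},
    {"tx": 0.0,"ty": -0.0165,"tz": -0.0052,"rx": 0.0,"ry": 0.0,"rz": 0.0,"gripper": -1.0},
  ],
)

```text
t: 9.75
position: [0.5272, -0.162, 0.0729]
eef_rot: [[0.291, 0.898, 0.329], [0.957, -0.273, -0.102], [-0.001, 0.345, -0.939]]
contact_force: [0.2, 0.2, -2.0]
finger_gap: 0.0128
gripper_force: 59.2
```

```bash
python3 - <<'E'
from h import *
rel(2,1.5,20,-1)
E
```

```text
t 9.75 lip s 5.2 y -1.1 h 1.2 yaw -0.01 tilt 20.17 roll -0.08 F(frame) [ 0.1  0.3 -2. ] M [ 0.02  0.26 -0.03] gap 0.0128
t [ 0.0003 -0.0059 -0.0023] r [ 0.0009  0.0004 -0.0001]
```

Request:
jog_arm(
  rows=[
    {"tx": 0.0,"ty": -0.0012,"tz": -0.0005,"rx": 0.0,"ry": 0.0,"rz": 0.0,"gripper": -1.0},
    {"tx": 0.0,"ty": -0.0024,"tz": -0.001,"rx": 0.0,"ry": 0.0,"rz": 0.0,"gripper": -1.0},
    {"tx": 0.0,"ty": -0.0036,"tz": -0.0014,"rx": 0.0,"ry": 0.0,"rz": 0.0,"gripper": -1.0},
    {"tx": 0.0,"ty": -0.0048,"tz": -0.0018,"rx": 0.0,"ry": 0.0,"rz": 0.0,"gripper": -1.0},
  ],
)

```text
t: 10.15
position: [0.5248, -0.1613, 0.073]
eef_rot: [[0.291, 0.898, 0.33], [0.957, -0.273, -0.102], [-0.001, 0.345, -0.939]]
contact_force: [0.8, 0.7, -3.0]
finger_gap: 0.0127
gripper_force: 59.2
```

```bash
python3 - <<'E'
from h import *
where()
E
```

```text
t 10.15 lip s 2.8 y -1.1 h 1.3 yaw -0.01 tilt 20.18 roll -0.08 F(frame) [ 0.5  0.9 -3. ] M [ 0.05  0.25 -0.  ] gap 0.0127
```

Request:
jog_arm(
  rows=[
    {"tx": 0.0,"ty": -0.001,"tz": -0.0004,"rx": 0.0,"ry": 0.0,"rz": 0.0,"gripper": -1.0},
    {"tx": 0.0,"ty": -0.002,"tz": -0.0008,"rx": 0.0,"ry": 0.0,"rz": 0.0,"gripper": -1.0},
    {"tx": 0.0,"ty": -0.003,"tz": -0.0011,"rx": 0.0,"ry": 0.0,"rz": 0.0,"gripper": -1.0},
  ],
)

```text
t: 10.45
position: [0.5235, -0.1609, 0.0731]
eef_rot: [[0.291, 0.898, 0.33], [0.957, -0.273, -0.102], [-0.001, 0.345, -0.939]]
contact_force: [3.1, -0.4, -2.4]
finger_gap: 0.0127
gripper_force: 59.2
```

```bash
python3 - <<'E'
from h import *
where()
E
```

```text
t 10.45 lip s 1.4 y -1.2 h 1.3 yaw -0.01 tilt 20.20 roll -0.08 F(frame) [ 3.1  0.6 -2.4] M [ 0.11 -0.06  0.04] gap 0.0127
```

Contact with the stop is felt: Fx rises to 3 N, and the lip's upper corner touches first. I ease off slightly and work out the swing about the lip.

```bash
cat >> h.py <<'E'
def seq(l):
    where()
    for a in l: print(a,end=" "); mv(*tcp(*a[:3],dy=a[3]))
E
python3 - <<'E'
from h import *
seq([(1.8,.8,18,-1.1),(1.8,.6,16,-1.1),(1.8,.6,14,-1.1),(1.8,.6,12,-1.1),(1.8,.6,10.5,-1.1)])
E
```

```text
t 10.45 lip s 1.4 y -1.2 h 1.3 yaw -0.01 tilt 20.20 roll -0.08 F(frame) [ 3.1  0.6 -2.4] M [ 0.11 -0.06  0.04] gap 0.0127
(1.8, 0.8, 18, -1.1) t [ 0.0002 -0.0009  0.0072] r [ 0.0122  0.0005 -0.0001]
(1.8, 0.6, 16, -1.1) t [ 0.0002 -0.0024  0.0129] r [ 0.0233  0.0005 -0.0001]
(1.8, 0.6, 14, -1.1) t [ 0.0002 -0.004   0.0181] r [ 0.0344  0.0005 -0.0001]
(1.8, 0.6, 12, -1.1) t [ 0.0002 -0.0058  0.0233] r [ 0.0455  0.0005 -0.0001]
(1.8, 0.6, 10.5, -1.1) t [ 0.0002 -0.0073  0.0271] r [ 0.0539  0.0005 -0.0001]
```

Request:
jog_arm(
  rows=[
    {"tx": 0.0,"ty": -0.0009,"tz": 0.0072,"rx": 0.0122,"ry": 0.0005,"rz": 0.0,"gripper": -1.0},
    {"tx": 0.0,"ty": -0.0024,"tz": 0.0129,"rx": 0.0233,"ry": 0.0005,"rz": 0.0,"gripper": -1.0},
    {"tx": 0.0,"ty": -0.004,"tz": 0.0181,"rx": 0.0344,"ry": 0.0005,"rz": 0.0,"gripper": -1.0},
    {"tx": 0.0,"ty": -0.004,"tz": 0.0181,"rx": 0.0344,"ry": 0.0005,"rz": 0.0,"gripper": -1.0},
  ],
)

```text
t: 10.85
position: [0.5255, -0.1616, 0.0639]
eef_rot: [[0.291, 0.928, 0.232], [0.957, -0.282, -0.07], [0.0, 0.242, -0.97]]
contact_force: [0.2, -0.2, -1.8]
finger_gap: 0.0132
gripper_force: 59.7
```

```bash
python3 - <<'E'
from h import *
seq([(1.8,.6,12.5,-1.1),(1.8,.6,11,-1.1),(1.8,.6,10,-1.1),(1.8,.6,9,-1.1),(1.8,.6,8,-1.1)])
E
```

```text
t 10.85 lip s 2.7 y -1.2 h 0.6 yaw -0.00 tilt 14.01 roll 0.01 F(frame) [ 0.2 -0.1 -1.8] M [0.02 0.18 0.03] gap 0.0132
(1.8, 0.6, 12.5, -1.1) t [ 0.0003 -0.0027  0.0035] r [ 0.0084 -0.     -0.    ]
(1.8, 0.6, 11, -1.1) t [ 0.0003 -0.0037  0.0075] r [ 0.0167 -0.     -0.    ]
(1.8, 0.6, 10, -1.1) t [ 0.0003 -0.0044  0.0102] r [ 0.0223 -0.     -0.    ]
(1.8, 0.6, 9, -1.1) t [ 0.0003 -0.0052  0.0128] r [ 0.0278 -0.     -0.    ]
(1.8, 0.6, 8, -1.1) t [ 0.0003 -0.006   0.0154] r [ 0.0334 -0.     -0.    ]
```

Request:
jog_arm(
  rows=[
    {"tx": 0.0,"ty": -0.0025,"tz": 0.0035,"rx": 0.0084,"ry": 0.0,"rz": 0.0,"gripper": -1.0},
    {"tx": 0.0,"ty": -0.0037,"tz": 0.0075,"rx": 0.0167,"ry": 0.0,"rz": 0.0,"gripper": -1.0},
    {"tx": 0.0,"ty": -0.0044,"tz": 0.0102,"rx": 0.0223,"ry": 0.0,"rz": 0.0,"gripper": -1.0},
    {"tx": 0.0,"ty": -0.0052,"tz": 0.0128,"rx": 0.0278,"ry": 0.0,"rz": 0.0,"gripper": -1.0},
  ],
)

```text
t: 11.25
position: [0.5236, -0.1608, 0.0569]
eef_rot: [[0.291, 0.945, 0.149], [0.957, -0.287, -0.045], [0.0, 0.156, -0.988]]
contact_force: [1.7, -0.3, -2.6]
finger_gap: 0.013
gripper_force: 59.8
```

```bash
python3 - <<'E'
from h import *
seq([(1.6,.6,8,-1.1),(1.6,.6,7,-1.1),(1.6,.6,6,-1.1),(1.6,.6,5,-1.1)])
E
```

```text
t 11.25 lip s 0.7 y -1.1 h 0.5 yaw -0.00 tilt 8.97 roll 0.03 F(frame) [ 1.7  0.2 -2.6] M [ 0.05 -0.17  0.02] gap 0.0130
(1.6, 0.6, 8, -1.1) t [-0.0001  0.0013  0.0027] r [ 0.0054 -0.0001 -0.    ]
(1.6, 0.6, 7, -1.1) t [-0.0001  0.0007  0.0054] r [ 0.0109 -0.0001 -0.    ]
(1.6, 0.6, 6, -1.1) t [-0.0001 -0.      0.0081] r [ 0.0165 -0.0001 -0.    ]
(1.6, 0.6, 5, -1.1) t [-0.0001 -0.0007  0.0107] r [ 0.022  -0.0001 -0.    ]
```

Request:
jog_arm(
  rows=[
    {"tx": 0.0,"ty": 0.0013,"tz": 0.0027,"rx": 0.0054,"ry": 0.0,"rz": 0.0,"gripper": -1.0},
    {"tx": 0.0,"ty": 0.0007,"tz": 0.0054,"rx": 0.0109,"ry": 0.0,"rz": 0.0,"gripper": -1.0},
    {"tx": 0.0,"ty": 0.0007,"tz": 0.0054,"rx": 0.0109,"ry": 0.0,"rz": 0.0,"gripper": -1.0},
  ],
)

```text
t: 11.55
position: [0.5243, -0.1611, 0.0541]
eef_rot: [[0.291, 0.95, 0.116], [0.957, -0.289, -0.035], [0.0, 0.121, -0.993]]
contact_force: [-1.8, 0.5, -1.5]
finger_gap: 0.013
gripper_force: 59.8
```

```bash
python3 - <<'E'
from h import *
seq([(1.6,.5,6.3,-1.1),(1.6,.4,5.6,-1.1),(1.6,.4,5,-1.1),(1.6,.4,4.3,-1.1)])
E
```

```text
t 11.55 lip s 1.6 y -1.1 h 0.5 yaw -0.01 tilt 6.94 roll 0.02 F(frame) [-1.9 -0.  -1.5] M [-0.01  0.26 -0.02] gap 0.0130
(1.6, 0.5, 6.3, -1.1) t [ 0.0001 -0.0003  0.0017] r [ 0.0036 -0.0001 -0.0001]
(1.6, 0.4, 5.6, -1.1) t [ 0.0001 -0.0008  0.0037] r [ 0.0075 -0.0001 -0.0001]
(1.6, 0.4, 5, -1.1) t [ 0.0001 -0.0012  0.0053] r [ 0.0108 -0.0001 -0.0001]
(1.6, 0.4, 4.3, -1.1) t [ 0.0001 -0.0016  0.0072] r [ 0.0147 -0.0001 -0.0001]
```

Request:
jog_arm(
  rows=[
    {"tx": 0.0,"ty": -0.0003,"tz": 0.0017,"rx": 0.0036,"ry": 0.0,"rz": 0.0,"gripper": -1.0},
    {"tx": 0.0,"ty": -0.0008,"tz": 0.0037,"rx": 0.0075,"ry": 0.0,"rz": 0.0,"gripper": -1.0},
    {"tx": 0.0,"ty": -0.0012,"tz": 0.0053,"rx": 0.0108,"ry": 0.0,"rz": 0.0,"gripper": -1.0},
  ],
)

```text
t: 11.85
position: [0.5241, -0.1611, 0.0516]
eef_rot: [[0.291, 0.953, 0.084], [0.957, -0.29, -0.025], [0.0, 0.088, -0.996]]
contact_force: [-0.8, -0.0, 0.7]
finger_gap: 0.0128
gripper_force: 60.2
```

```bash
python3 - <<'E'
from h import *
seq([(1.6,.3,4.3,-1.1),(1.6,.3,3.6,-1.1),(1.6,.3,3,-1.1),(1.6,.3,2.3,-1.1)])
E
```

```text
t 11.85 lip s 1.7 y -1.1 h 0.6 yaw -0.01 tilt 5.02 roll 0.01 F(frame) [-0.8 -0.3  0.7] M [-0.03  0.09 -0.01] gap 0.0128
(1.6, 0.3, 4.3, -1.1) t [ 0.0001 -0.0006  0.0026] r [ 0.004  -0.0001 -0.    ]
(1.6, 0.3, 3.6, -1.1) t [ 0.0001 -0.001   0.0045] r [ 0.0079 -0.0001 -0.    ]
(1.6, 0.3, 3, -1.1) t [ 0.0001 -0.0014  0.0061] r [ 0.0112 -0.0001 -0.    ]
(1.6, 0.3, 2.3, -1.1) t [ 0.0001 -0.0019  0.008 ] r [ 0.0151 -0.0001 -0.    ]
```

Request:
jog_arm(
  rows=[
    {"tx": 0.0,"ty": -0.0004,"tz": 0.0022,"rx": 0.004,"ry": 0.0,"rz": 0.0,"gripper": -1.0},
    {"tx": 0.0,"ty": -0.0008,"tz": 0.004,"rx": 0.0079,"ry": 0.0,"rz": 0.0,"gripper": -1.0},
    {"tx": 0.0,"ty": -0.0012,"tz": 0.0056,"rx": 0.0112,"ry": 0.0,"rz": 0.0,"gripper": -1.0},
  ],
)

```text
t: 12.15
position: [0.5238, -0.161, 0.0488]
eef_rot: [[0.291, 0.955, 0.05], [0.957, -0.29, -0.015], [0.0, 0.052, -0.999]]
contact_force: [-0.9, 0.8, 2.3]
finger_gap: 0.0126
gripper_force: 60.3
```

```bash
python3 - <<'E'
from h import *
seq([(1.6,.4,2.3,-1.1),(1.6,.3,1.6,-1.1),(1.6,.2,1,-1.1),(1.6,.1,.5,-1.1),(1.6,0,0,-1.1)])
E
```

```text
t 12.15 lip s 1.7 y -1.2 h 0.5 yaw -0.01 tilt 3.00 roll 0.01 F(frame) [-1.1  0.5  2.3] M [ 0.02  0.08 -0.01] gap 0.0126
(1.6, 0.4, 2.3, -1.1) t [ 0.0002 -0.0007  0.0021] r [ 0.0039 -0.0001 -0.    ]
(1.6, 0.3, 1.6, -1.1) t [ 0.0002 -0.0011  0.0042] r [ 0.0078 -0.0001 -0.    ]
(1.6, 0.2, 1, -1.1) t [ 0.0002 -0.0015  0.006 ] r [ 0.0111 -0.0001 -0.    ]
(1.6, 0.1, 0.5, -1.1) t [ 0.0002 -0.0019  0.0075] r [ 0.0139 -0.0001 -0.    ]
(1.6, 0, 0, -1.1) t [ 0.0002 -0.0022  0.009 ] r [ 0.0167 -0.0001 -0.    ]
```

Request:
jog_arm(
  rows=[
    {"tx": 0.0,"ty": -0.0005,"tz": 0.0021,"rx": 0.0039,"ry": 0.0,"rz": 0.0,"gripper": -1.0},
    {"tx": 0.0,"ty": -0.001,"tz": 0.004,"rx": 0.0078,"ry": 0.0,"rz": 0.0,"gripper": -1.0},
    {"tx": 0.0,"ty": -0.0014,"tz": 0.0056,"rx": 0.0111,"ry": 0.0,"rz": 0.0,"gripper": -1.0},
  ],
)

```text
t: 12.45
position: [0.5229, -0.1607, 0.0458]
eef_rot: [[0.291, 0.957, 0.016], [0.957, -0.291, -0.005], [0.0, 0.017, -1.0]]
contact_force: [-2.3, 1.2, 1.4]
finger_gap: 0.0132
gripper_force: 60.2
```

```bash
python3 - <<'E'
from h import *
seq([(1.6,.2,.5,-1.1),(1.6,0.2,0,-1.1),(1.6,0,0,-1.1)])
E
```

```text
t 12.45 lip s 1.3 y -1.2 h 0.3 yaw -0.01 tilt 0.97 roll 0.01 F(frame) [-2.5  0.5  1.4] M [-0.02  0.45 -0.01] gap 0.0132
(1.6, 0.2, 0.5, -1.1) t [0.0001 0.0004 0.0014] r [ 0.0026 -0.0001 -0.0001]
(1.6, 0.2, 0, -1.1) t [0.0001 0.0001 0.0028] r [ 0.0054 -0.0001 -0.0001]
(1.6, 0, 0, -1.1) t [0.0001 0.0001 0.0032] r [ 0.0054 -0.0001 -0.0001]
```

Request:
jog_arm(
  rows=[
    {"tx": 0.0,"ty": 0.0004,"tz": 0.0014,"rx": 0.0026,"ry": 0.0,"rz": 0.0,"gripper": -1.0},
    {"tx": 0.0,"ty": 0.0002,"tz": 0.0028,"rx": 0.0054,"ry": 0.0,"rz": 0.0,"gripper": -1.0},
    {"tx": 0.0,"ty": 0.0002,"tz": 0.0032,"rx": 0.0054,"ry": 0.0,"rz": 0.0,"gripper": -1.0},
  ],
)

```text
t: 12.75
position: [0.523, -0.1607, 0.0445]
eef_rot: [[0.291, 0.957, 0.0], [0.957, -0.291, 0.0], [0.0, 0.0, -1.0]]
contact_force: [-6.5, 2.4, 11.6]
finger_gap: 0.0132
gripper_force: 61.9
```

```bash
python3 - <<'E'
from h import *
seq([(1.4,-.3,0,-1.1),(1.4,-.6,0,-1.1)])
E
```

```text
t 12.75 lip s 1.7 y -1.1 h 0.3 yaw -0.01 tilt 0.01 roll 0.02 F(frame) [-6.9  0.4 11.6] M [-0.02  1.21 -0.  ] gap 0.0132
(1.4, -0.3, 0, -1.1) t [ 0.0001 -0.0005  0.0012] r [ 0.0001 -0.0001 -0.0001]
(1.4, -0.6, 0, -1.1) t [ 0.0001 -0.0005  0.0018] r [ 0.0001 -0.0001 -0.0001]
```

Request:
jog_arm(
  newtons=20,
  rows=[
    {"tx": 0.0,"ty": -0.0004,"tz": 0.0,"rx": 0.0,"ry": 0.0,"rz": 0.0,"gripper": -1.0},
    {"tx": 0.0,"ty": -0.0006,"tz": 0.0,"rx": 0.0,"ry": 0.0,"rz": 0.0,"gripper": -1.0},
    {"tx": 0.0,"ty": -0.0006,"tz": 0.0,"rx": 0.0,"ry": 0.0,"rz": 0.0,"gripper": -1.0},
  ],
)

```text
t: 13.05
position: [0.5231, -0.1608, 0.0445]
eef_rot: [[0.291, 0.957, 0.001], [0.957, -0.291, -0.0], [0.0, 0.001, -1.0]]
contact_force: [-4.2, 2.0, 5.1]
finger_gap: 0.013
gripper_force: 61.0
```

```bash
python3 - <<'E'
from h import *
where(); p,d=read_camera("scene"); cv2.imwrite("pics/s5.png",cv2.resize(p[130:240,160:310],(800,587))[:,:,::-1])
E
```

```text
t 13.05 lip s 1.7 y -1.1 h 0.2 yaw -0.01 tilt 0.08 roll 0.01 F(frame) [-4.6  0.7  5.1] M [-0.01  0.74 -0.02] gap 0.0130
```

View pics/s5.png

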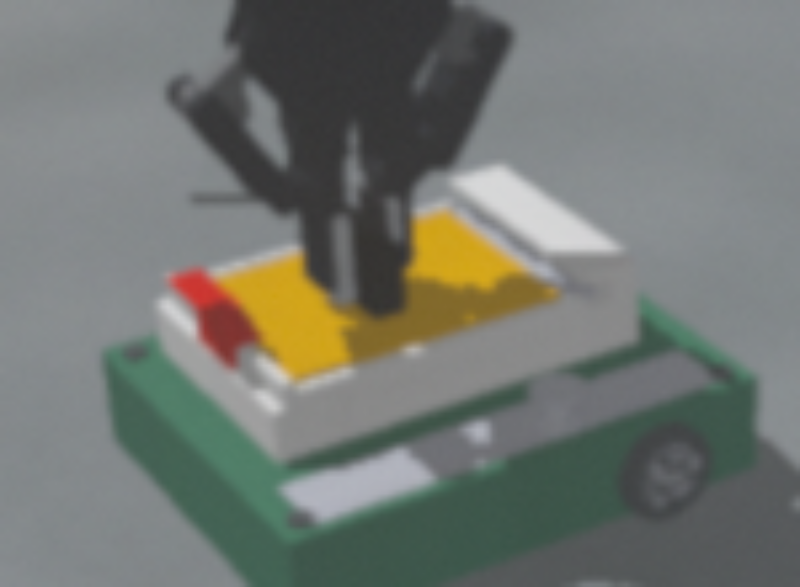

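The picture shows the cover lying in the frame, with the lip under the ledge at (540,270) in the crop and the catch nose at (225,320) over the plain end. I open the fingers a little, lift clear, and check flatness.

Request:
jog_arm(
  rows=[
    {"tx": 0.0,"ty": 0.0,"tz": 0.0,"rx": 0.0,"ry": 0.0,"rz": 0.0,"gripper": -0.5},
    {"tx": 0.0,"ty": 0.0,"tz": 0.0,"rx": 0.0,"ry": 0.0,"rz": 0.0,"gripper": -0.3},
    {"tx": 0.0,"ty": 0.0,"tz": 0.0,"rx": 0.0,"ry": 0.0,"rz": 0.0,"gripper": -0.3},
    {"tx": 0.0,"ty": 0.0,"tz": -0.04,"rx": 0.0,"ry": 0.0,"rz": 0.0,"gripper": -0.3},
    {"tx": 0.0,"ty": 0.0,"tz": -0.08,"rx": 0.0,"ry": 0.0,"rz": 0.0,"gripper": -0.3},
  ],
)

```text
t: 13.6
position: [0.5226, -0.1606, 0.0844]
eef_rot: [[0.291, 0.957, 0.0], [0.957, -0.291, 0.0], [0.0, 0.0, -1.0]]
contact_force: [0.7, 0.5, -0.1]
finger_gap: 0.0297
gripper_force: 0.0
```

```bash
cat >> h.py <<'E'
def flat(n=3):
    c,K,D,og,R=cal("top")
    dd=[];
    for i in range(n): p,d=read_camera("top"); dd.append(d)
    d=np.median(dd,0); C=cloud("top",d); q=(C-FO)@FB*1000; hsv=cv2.cvtColor(p,cv2.COLOR_RGB2HSV)
    m=(hsv[...,0]>15)&(hsv[...,0]<35)&(hsv[...,1]>90)&(np.abs(q[...,0])<80)&(np.abs(q[...,1])<50)&(q[...,2]>50)&(q[...,2]<100)
    P=q[m]; A=np.c_[P[:,:2],np.ones(len(P))]; s=np.linalg.lstsq(A,P[:,2],rcond=None)[0]
    print(len(P),"slope deg",np.degrees(s[:2]),"z0",s[2],"x range",np.percentile(P[:,0],[1,99]),"y",np.percentile(P[:,1],[1,99]))
    r=((hsv[...,0]<8)|(hsv[...,0]>172))&(hsv[...,1]>90)&(np.abs(q[...,0]-75)<25)&(np.abs(q[...,1])<30)&(q[...,2]>80)
    print("catch top x",np.round(np.percentile(q[r][:,0],[3,50,97]),1),len(q[r]))
E
python3 - <<'E'
from h import *
where(); flat()
z=np.load("top0.npz"); q=(cloud("top",z["d"])-FO)@FB*1000; hsv=cv2.cvtColor(z["p"],cv2.COLOR_RGB2HSV)
r=((hsv[...,0]<8)|(hsv[...,0]>172))&(hsv[...,1]>90)&(np.abs(q[...,0]-75)<25)&(np.abs(q[...,1])<30)&(q[...,2]>80)
print("rest catch",np.round(np.percentile(q[r][:,0],[3,50,97]),1),r.sum())
E
```

```text
t 13.6 lip s 1.3 y -1.1 h 40.2 yaw -0.01 tilt 0.02 roll 0.02 F(frame) [ 0.5  0.6 -0.1] M [-0.01 -0.03 -0.  ] gap 0.0297
1598 slope deg [ 0.26947317 -0.75659522] z0 66.17355898826779 x range [-46.63347959  64.31755804] y [-11.88912574  41.62318738]
catch top x [66.9 71.4 81.7] 13
rest catch [66.4 75.1 84. ] 186
```

Request:
jog_arm(
  rows=[
    {"tx": 0.004,"ty": 0.0,"tz": 0.0,"rx": 0.0,"ry": 0.0,"rz": 0.0,"gripper": -1.0},
    {"tx": 0.004,"ty": 0.0,"tz": 0.0,"rx": 0.0,"ry": 0.0,"rz": 0.0,"gripper": -1.0},
    {"tx": 0.004,"ty": 0.0,"tz": 0.01,"rx": 0.0,"ry": 0.0,"rz": 0.0,"gripper": -1.0},
    {"tx": 0.004,"ty": 0.0,"tz": 0.018,"rx": 0.0,"ry": 0.0,"rz": 0.0,"gripper": -1.0},
    {"tx": 0.004,"ty": 0.0,"tz": 0.024,"rx": 0.0,"ry": 0.0,"rz": 0.0,"gripper": -1.0},
  ],
)

```text
t: 14.25
position: [0.5232, -0.1587, 0.0715]
eef_rot: [[0.291, 0.957, 0.001], [0.957, -0.291, 0.0], [0.0, 0.001, -1.0]]
contact_force: [0.1, -0.5, -0.4]
finger_gap: 0.0
gripper_force: 0.0
```

Request:
jog_arm(
  rows=[
    {"tx": 0.0,"ty": 0.0,"tz": 0.0015,"rx": 0.0,"ry": 0.0,"rz": 0.0,"gripper": -1.0},
    {"tx": 0.0,"ty": 0.0,"tz": 0.003,"rx": 0.0,"ry": 0.0,"rz": 0.0,"gripper": -1.0},
    {"tx": 0.0,"ty": 0.0,"tz": 0.0045,"rx": 0.0,"ry": 0.0,"rz": 0.0,"gripper": -1.0},
    {"tx": 0.0,"ty": 0.0,"tz": 0.0045,"rx": 0.0,"ry": 0.0,"rz": 0.0,"gripper": -1.0},
  ],
)

```text
t: 14.65
position: [0.5232, -0.1588, 0.071]
eef_rot: [[0.291, 0.957, 0.001], [0.957, -0.291, -0.0], [0.0, 0.001, -1.0]]
contact_force: [-8.2, 2.3, 24.2]
finger_gap: -0.0
gripper_force: 12.5
```

Request:
jog_arm(
  rows=[
    {"tx": 0.0,"ty": 0.0,"tz": -0.005,"rx": 0.0,"ry": 0.0,"rz": 0.0,"gripper": -1.0},
    {"tx": 0.0,"ty": 0.0,"tz": -0.06,"rx": 0.0,"ry": 0.0,"rz": 0.0,"gripper": -1.0},
    {"tx": 0.0,"ty": 0.0,"tz": -0.16,"rx": 0.0,"ry": 0.0,"rz": 0.0,"gripper": -1.0},
    {"tx": -0.1,"ty": -0.05,"tz": -0.24,"rx": 0.0,"ry": 0.0,"rz": 0.0,"gripper": -1.0},
    {"tx": -0.2,"ty": -0.1,"tz": -0.28,"rx": 0.0,"ry": 0.0,"rz": 0.0,"gripper": -1.0},
  ],
)

```text
t: 15.15
position: [0.4646, -0.222, 0.2012]
eef_rot: [[0.288, 0.958, 0.004], [0.958, -0.288, -0.002], [-0.0, 0.004, -1.0]]
contact_force: [0.3, -0.9, -1.3]
finger_gap: -0.0002
gripper_force: 0.0
```

Request:
jog_arm(
  rows=[
    {"tx": -0.1,"ty": -0.02,"tz": -0.05,"rx": 0.0,"ry": 0.0,"rz": 0.0,"gripper": -1.0},
    {"tx": -0.2,"ty": -0.02,"tz": -0.05,"rx": 0.0,"ry": 0.0,"rz": 0.0,"gripper": -1.0},
    {"tx": -0.2,"ty": -0.02,"tz": -0.05,"rx": 0.0,"ry": 0.0,"rz": 0.0,"gripper": -1.0},
  ],
)

```text
t: 15.45
position: [0.424, -0.3191, 0.2251]
eef_rot: [[0.294, 0.956, 0.003], [0.956, -0.294, -0.003], [-0.002, 0.004, -1.0]]
contact_force: [0.1, -0.2, 0.2]
finger_gap: -0.0001
gripper_force: 0.0
```

```bash
python3 - <<'E'
from h import *
flat(5)
p,d=read_camera("scene"); cv2.imwrite("pics/s6.png",cv2.resize(p[140:230,160:280],(800,600),interpolation=cv2.INTER_CUBIC)[:,:,::-1])
E
```

```text
3001 slope deg [0.09734975 0.07325847] z0 65.95770326518375 x range [-46.41494255  64.61325569] y [-43.37260412  41.6018808 ]
catch top x [66.9 75.2 84.1] 185
```

View pics/s6.png

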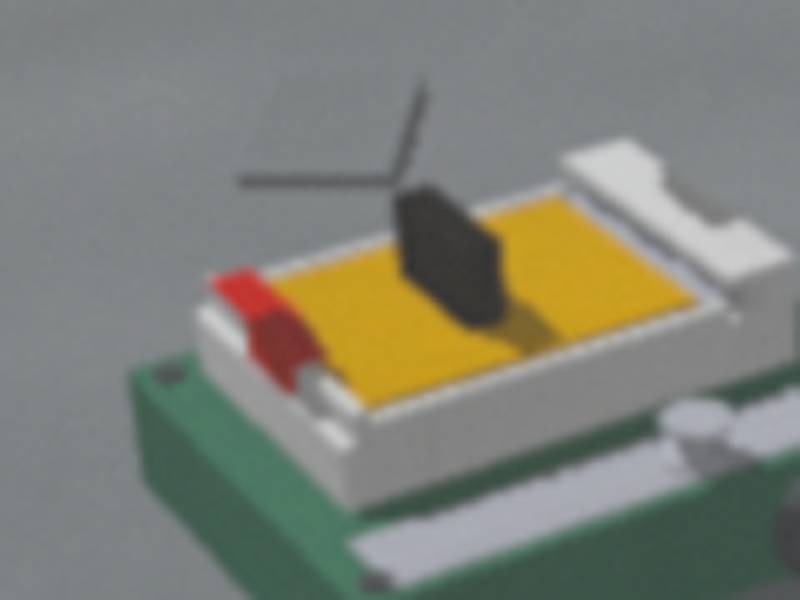

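The cover lies flat, within about 0.1°. The catch, at (270,330) in the crop, is back at its rest position over the cover, and the robot is clear. I hand the job in.

```bash
python3 -c "
from workcell import *
print(job_done())"
```

```text
the job is handed in; nothing more can be done
None
```

The cover is back on the gear case and released: hooked under the ledge, flat to about 0.1° by camera, catch back at its rest position. I handed the job in at about 16 s of the 54 s allowed; no verdict was returned. The highest force I read was 24 N, while pressing the block at the end.

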